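Stack the grease tins on the counter display

TASK

Build the counter display: stand the large blue tin in the middle of the blue stand and the large yellow tin in the middle of the yellow stand, then centre the small tin of the same colour on top of each. Set every tin down gently, upright with its lid up, and leave the grey tin, the bearing and the spray can where they are.

Things in the scene. Friction and masses are not known exactly. Their poses are not given: they have to be found in the camera images.
- blue_large_center (a point): large blue grease tin: a closed upright cylinder with blue body, blue flat lid and a blank white label band, 62 mm in diameter, 60 mm tall, loose, 140 to 280 g. Point: on its axis, half-way up (30 mm above its underside); z axis points up through the lid.
- blue_small_center (a point): small blue grease tin: a closed upright cylinder with blue body, blue flat lid and a blank white label band, 44 mm in diameter, 50 mm tall, loose, 63 to 126 g. Point: on its axis, half-way up (25 mm above its underside); z axis points up through the lid.
- yellow_large_center (a point): large yellow grease tin: a closed upright cylinder with yellow body, yellow flat lid and a blank white label band, 62 mm in diameter, 60 mm tall, loose, 140 to 280 g. Point: on its axis, half-way up (30 mm above its underside); z axis points up through the lid.
- yellow_small_center (a point): small yellow grease tin: a closed upright cylinder with yellow body, yellow flat lid and a blank white label band, 44 mm in diameter, 50 mm tall, loose, 63 to 126 g. Point: on its axis, half-way up (25 mm above its underside); z axis points up through the lid.
- blue_stand_top (a point): blue display stand: a fixed square plate 120 x 120 mm with a blue top face 10 mm above the counter and a dark steel rim 4 mm wide that stands 4 mm above that face. Point: centre of the blue top face; z up.
- yellow_stand_top (a point): yellow display stand: a fixed square plate 120 x 120 mm with a yellow top face 10 mm above the counter and a dark steel rim 4 mm wide that stands 4 mm above that face. Point: centre of the yellow top face; z up.
- grey_tin_center (a point): grey tin, 62 mm in diameter, 60 mm tall, loose: a customer's return, not for the display, leave it alone. Point: on its axis, half-way up.
- bearing_center (a point): steel ball bearing lying flat, 62 mm outside diameter, 16 mm high, loose: leave it alone. Point: its centre.
- spray_can_center (a point): upright purple spray can with black cap, 48 mm in diameter, 132 mm tall, loose: leave it alone. Point: on its axis, half-way up.
There are look-alikes about, which are no part of the job. Leave any green look-alike of the part that bears blue_large_center alone.

How it is judged:
By the outcome, as a careful person would: the job done as asked, in the order asked, and still so for the second after the job is handed in, with the robot touching nothing.
It also fails if it takes over 128 s, if anything falls off the work surface, if the arm or the gripper's body presses on something with over 40 N, if the wrist force passes 120 N, or if a joint passes its speed limit or range.

ROBOT

A 6-joint arm with a two-finger parallel gripper is mounted at the origin on the work surface. World frame = base frame: x ahead of the robot, y to its left, z up, the work surface at z = 0. Lengths are in m, angles in degrees, forces in N, time in s.
With the tool pointing down it reaches from about 0.375 to 0.9 m from the base axis. Payload 3.1 kg.
Tool frame: the origin (TCP) lies at the centre of the arm's flange, where the gripper is bolted on; the fingertips stand 182 mm ahead of it and the grasp point (between the pads) lies 164 mm ahead of it; z points along the fingers, y is the direction in which the jaws open and shut (so a half turn about z gives the same grasp; the last joint's range is limited). The gripper opens to 87 mm and grips with 3 to 60 N. Pads are 19 mm wide; open, the fingers measure 117 mm over their backs; the gripper's body (75 mm by 190 mm) begins 51 mm behind the grasp point.
Start: joints at [-86.144, 30.224, 82.088, -0, 67.689, -10.227], TCP at [0.152, -0.606, 0.405] pointing down, gripper open.
Joint ranges: [-176.69, 176.69], [-43.24, 126.21], [12.49, 139.97], [-82, 262], [0, 151.66], [-163.58, 163.58]. Speed limits (degrees/s): [159.86, 159.86, 180, 180, 180, 180].

INTERFACE

Orientations are given as a 3x3 rotation matrix whose columns are the frame's x, y, z axes.
In Python, from station import readout, viewer, env gives the robot as it stands.
- The arm moves only by the tool carry_out, never from a script. Its argument "targets" is text: rows parted by semicolons, each of 7 numbers parted by spaces: the shift along the world's x, y, z as a fraction of full scale, then the turn, a rotation vector about the world's x, y, z as a fraction of full scale, then the finger opening in mm, from 0 to 87. In form: tx ty tz wx wy wz claw; .... A call has 1 to 8 rows; each row shifts and turns the commanded pose from where the row before left it; what a row does not reach is not made up. Full scale, the value 1, is 500 mm for a shift and 90 degrees for a turn. A row lasts 1/12 s, in which the tool goes at most 41.7 mm and 7.16 degrees, less where a joint would pass 70% of its speed; a pose out of reach is approached as far as the arm can. A call with a number of a shift or a turn outside -1 to 1 is refused whole. A call with a gripper value outside its range is refused whole. The fingers move at their own pace and stop on an object; "squeeze" is the grip in N (left out, the last holds). Time passes only in rows, so rows that do not move let the fingers close. It gives the time, the measured TCP pose, the force and the opening at its end, in the units of the state.
- readout.read_state(): the state, without advancing time (a new reading comes with each control period).
- viewer.snapshot(name): name is "side" or "top" or "wrist"; returns a dict with "color" (420x560x3 uint8, blue, green, red), "vfov" (degrees; the focal length in pixels is half the picture's height over the tangent of half this angle, whatever the lens; pixels are square), "cx", "cy" (the principal point, pixels), "R" (3x3) and "t" (3): a world point X has camera coordinates R X + t. Camera axes: x right, y down, z forward; pixel columns grow to the right and rows downward; lengths in m; the calibration is good to about 2 mm. A picture is of the moment at which its call begins. There is no depth.
- env.job_done(): hands the job in, once; it reports no verdict.
The state is a dict: "time_s": time; "joint_pos": joint angles; "joint_velocities": joint speeds; "tau": joint torques, N m; "tcp_pos": TCP position; "ee_rot": TCP orientation; "force": force on the tool from outside, world axes, zero at the start; "torque": the same for the moment, N m; "gripper_width": finger opening in m.
Only numpy, scipy, OpenCV 4.12 (cv2) and the standard library are available. Lean on these libraries where they do the work, as an engineer would, in place of code of your own. Each camera call takes 0.05 s, during which the arm holds its last target.

## Working session

There is one attempt and no reset: what is moved stays moved. The work goes in short steps, Python scripts to look and compute and a tool call to move; the robot and the scene stay as the last step left them, time stands still between calls to the robot, and variables do not carry over. Pictures are saved under pics/ and viewed, and the job is handed in when it is done.

Besides the shell and the picture viewer there is one more tool, called as name(argument=value, ...) on one line, values as JSON. carry_out: Moves the arm, as the interface text tells. Its arguments: {"type":"object","properties":{"targets":{"type":"string"},"squeeze":{"type":"number"}},"required":["targets"]}

```bash
ls; mkdir -p pics
python3 - <<'E'
from station import readout, viewer, env
import cv2
s=readout.read_state()
for k,v in s.items(): print(k,v)
for n in ("side","top","wrist"):
    d=viewer.snapshot(n); cv2.imwrite(f"pics/{n}0.png",d["color"]); print(n,d["vfov"],d["cx"],d["cy"],d["R"],d["t"])
E
```

```text
pics
time_s 0.0
joint_pos [-8.61450750e+01  3.02784043e+01  8.21553526e+01  4.43842768e-04
  6.76877747e+01 -1.02274466e+01]
joint_velocities [ 0.04260265 -0.04609519  0.05526935 -0.02117713  0.05699765  0.04242855]
tau [-1.01328260e-03 -4.40042853e+01 -1.76590759e+01  6.35246979e-02
  5.82490792e-02 -1.52723255e-04]
tcp_pos [ 0.15207786 -0.60587036  0.40378297]
ee_rot [[ 9.69947667e-01  2.43313594e-01 -1.35453684e-04]
 [ 2.43313329e-01 -9.69945433e-01  2.11680693e-03]
 [ 3.83665220e-04 -2.08614963e-03 -9.99997750e-01]]
force [-0.3273808  -0.19221731 -0.24520508]
torque [ 0.05020901 -0.0483728  -0.02460327]
gripper_width 0.08735636602915081
side 54.31667894121738 287.53811400616473 208.99720599622236 [[-0.98971329 -0.14204456  0.0170574 ]
 [-0.11380074  0.70939423 -0.69556396]
 [ 0.08670066 -0.69035004 -0.71826167]] [0.54503739 0.09880209 0.94904229]
top 57.13472061623533 286.59501327076606 213.6181845331039 [[-0.0062379  -0.99952444 -0.03019902]
 [-0.98354077  0.01158607 -0.18031452]
 [ 0.18057865  0.02857718 -0.98314531]] [0.00821183 0.5703518  0.71578051]
wrist 70.27035495254725 272.9753234367276 206.66369731182297 [[ 0.24414291 -0.96973777 -0.00170016]
 [-0.94023272 -0.23714313  0.24438814]
 [-0.2373956  -0.05806709 -0.969676  ]] [-0.62459443 -0.02927647  0.39035587]
```

View pics/side0.png

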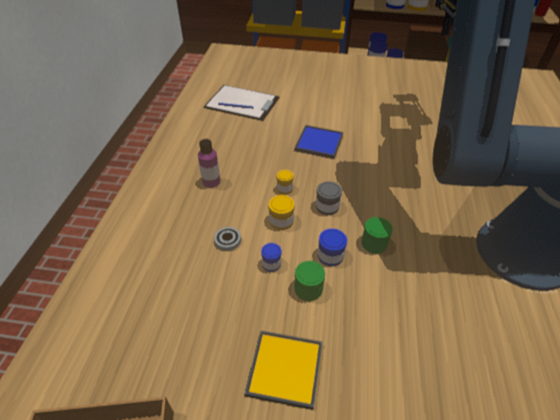

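View pics/top0.png

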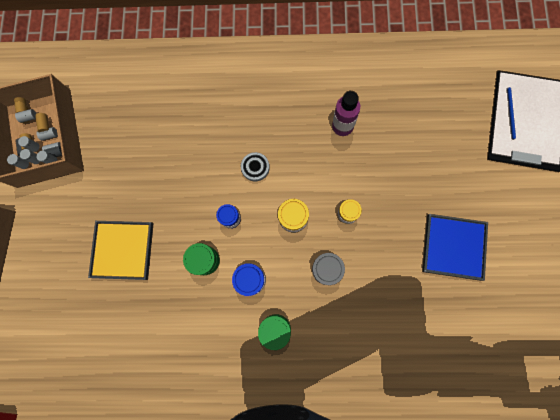

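View pics/wrist0.png

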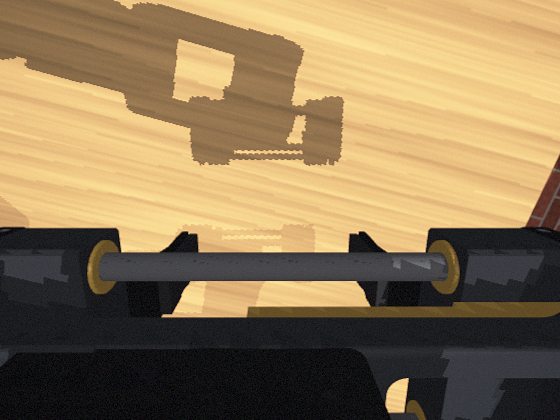

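Top view: yellow stand at about (121,250), blue stand at (455,247), large blue tin at (248,279), large yellow at (293,214), small blue at (228,215) and small yellow at (349,210). The grey tin is at (328,268), with green look-alikes at (201,259) and (274,332). I'll enlarge to read positions.

Run:
```python
import cv2
t=cv2.imread("pics/top0.png"); s=cv2.imread("pics/side0.png")
cv2.imwrite("pics/c1.png",cv2.resize(t[190:310,190:390],None,fx=4,fy=4,interpolation=cv2.INTER_CUBIC))
a=cv2.resize(t[210:290,80:165],None,fx=4.5,fy=4.5,interpolation=cv2.INTER_CUBIC)
b=cv2.resize(t[210:290,412:497],None,fx=4.5,fy=4.5,interpolation=cv2.INTER_CUBIC)
cv2.imwrite("pics/c2.png",cv2.hconcat([a,b]))
cv2.imwrite("pics/c3.png",cv2.resize(s[160:305,200:400],None,fx=4,fy=4,interpolation=cv2.INTER_CUBIC))
```

```text
(no output)
```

View pics/c1.png

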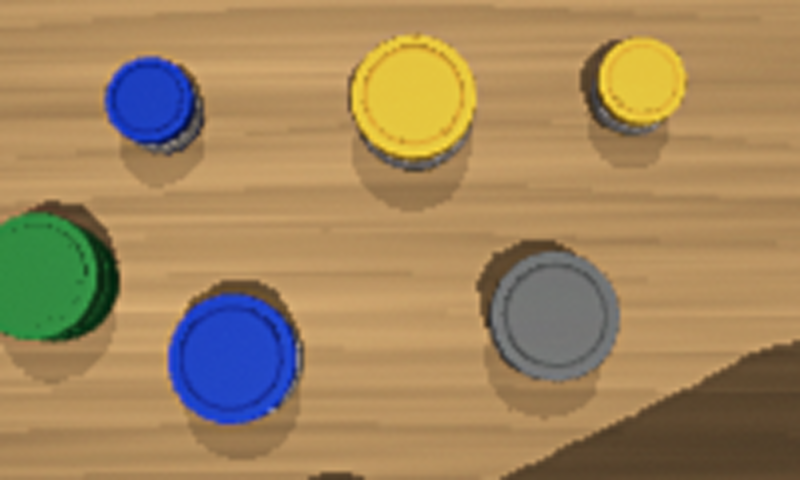

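View pics/c2.png

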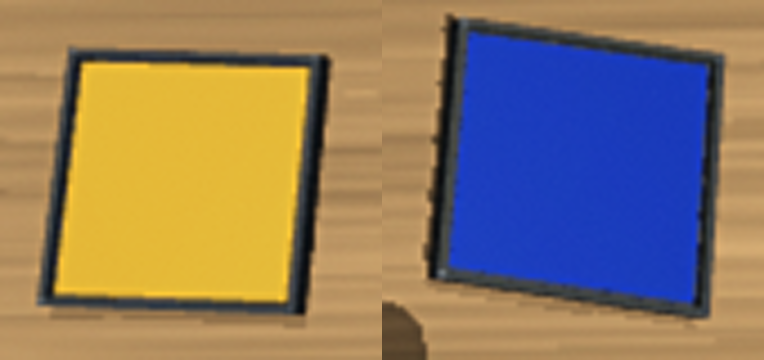

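View pics/c3.png

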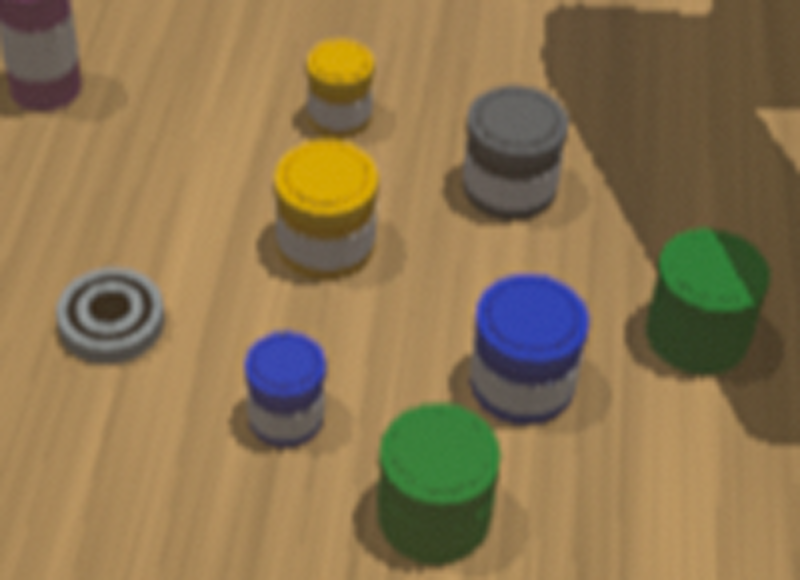

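```bash
cat > h.py <<'E'
import numpy as np
from station import readout, viewer, env
def cam(d):
    f=d["color"].shape[0]/2/np.tan(np.radians(d["vfov"])/2)
    return f,d["cx"],d["cy"],np.array(d["R"]),np.array(d["t"])
def bp(d,u,v,z):
    f,cx,cy,R,t=cam(d); r=R.T@np.array([(u-cx)/f,(v-cy)/f,1]); c=-R.T@t
    return c+r*(z-c[2])/r[2]
def pj(d,X):
    f,cx,cy,R,t=cam(d); p=R@np.asarray(X)+t; return np.array([f*p[0]/p[2]+cx,f*p[1]/p[2]+cy])
E
python3 - <<'E'
from h import *
np.set_printoptions(precision=4,suppress=True)
T=viewer.snapshot("top");S=viewer.snapshot("side");print(T.keys(), readout.read_state()["time_s"])
def up(c,o,s): return [(a+.5)/s-.5+b for a,b in zip(c,o)]
top=dict(bs=(150.5,101,.05),yl=(413.5,97.5,.06),ys=(642,82.5,.05),bl=(233.5,358.5,.06),gr=(554.5,316,.06))
side=dict(bs=(286,366,.05),yl=(327,180,.06),ys=(341,70,.05),bl=(532,317,.06),gr=(517,123,.06))
for k in top:
    print(k,bp(T,*up(top[k][:2],(190,190),4),top[k][2])[:2],bp(S,*up(side[k][:2],(200,160),4),top[k][2])[:2])
for n,cs,o in (("Y",[(72,48),(322,57),(298,308),(40,302)],(80,210)),("B",[(452-382,18),(724-382,58),(708-382,312),(436-382,276)],(412,210))):
    P=np.array([bp(T,*up(c,o,4.5),.014)[:2] for c in cs]); print(n,P,P.mean(0),np.linalg.norm(np.diff(P[[0,1,2,3,0]],axis=0),axis=1))
C=-T["R"].T@T["t"];print("cam",C,-S["R"].T@S["t"])
E
```

```text
dict_keys(['color', 'vfov', 'cx', 'cy', 'R', 't']) 0.25
bs [0.5696 0.1221] [0.5686 0.1278]
yl [ 0.568  -0.0098] [ 0.5669 -0.0039]
ys [ 0.5761 -0.1233] [ 0.5745 -0.1123]
bl [0.442  0.0776] [0.4412 0.0817]
gr [ 0.461  -0.0762] [ 0.4604 -0.0704]
Y [[0.5678 0.4086]
 [0.5622 0.2895]
 [0.4464 0.2938]
 [0.4499 0.4135]] [0.5066 0.3514] [0.1193 0.1159 0.1198 0.118 ]
B [[ 0.574  -0.2866]
 [ 0.554  -0.4078]
 [ 0.4401 -0.3895]
 [ 0.4568 -0.2711]] [ 0.5062 -0.3388] [0.1229 0.1154 0.1196 0.1182]
cam [ 0.4318 -0.0189  0.8068] [0.4684 0.6625 0.7411]
```

Run:
```python
from h import *
import cv2
T=viewer.snapshot("top");S=viewer.snapshot("side")
g=cv2.cvtColor(T["color"],cv2.COLOR_BGR2GRAY).astype(int)
h=cv2.cvtColor(T["color"],cv2.COLOR_BGR2HSV)
# table far edge: max gradient per column rows 20..55
pts=[]
for u in range(5,555,25):
    c=T["color"][20:60,u].astype(int)
    d=c[:,1]; dd=d[3:]-d[:-3]; pts.append((u,20+int(np.argmax(dd))+1.5))
print(pts)
cv2.imwrite("pics/e.png",cv2.resize(T["color"][0:70],(800,300),interpolation=cv2.INTER_CUBIC))
a=S["color"]; cv2.imwrite("pics/s2.png",cv2.resize(a[320:415,235:335],None,fx=6,fy=6,interpolation=cv2.INTER_CUBIC))
cv2.imwrite("pics/s3.png",cv2.resize(a[120:165,285:350],None,fx=10,fy=10,interpolation=cv2.INTER_CUBIC))
```

```text
[(5, 42.5), (30, 41.5), (55, 40.5), (80, 34.5), (105, 39.5), (130, 37.5), (155, 37.5), (180, 37.5), (205, 37.5), (230, 36.5), (255, 35.5), (280, 34.5), (305, 34.5), (330, 33.5), (355, 32.5), (380, 32.5), (405, 30.5), (430, 30.5), (455, 30.5), (480, 29.5), (505, 29.5), (530, 28.5)]
```

View pics/e.png

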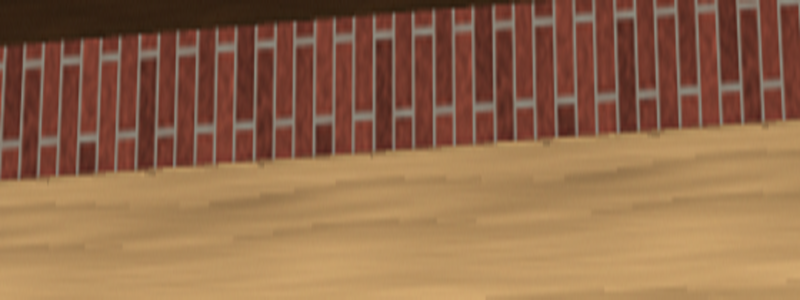

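View pics/s2.png

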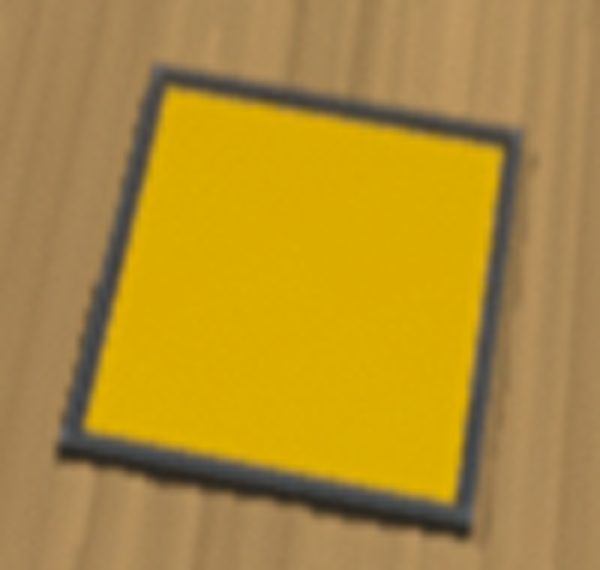

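View pics/s3.png

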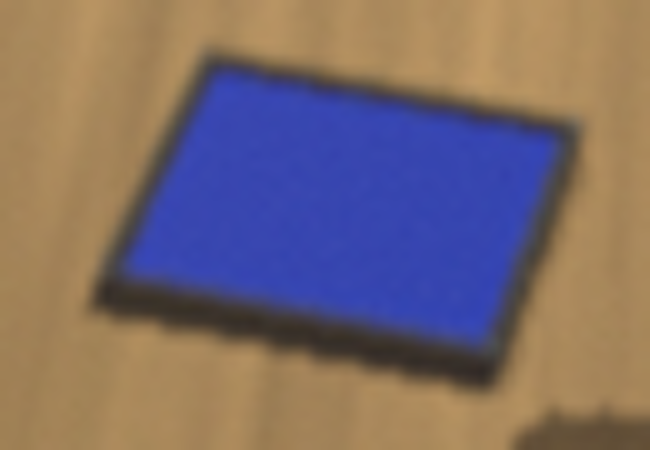

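Run:
```python
from h import *
from scipy.optimize import least_squares
from scipy.spatial.transform import Rotation as Ro
np.set_printoptions(precision=4,suppress=True)
T=viewer.snapshot("top");S=viewer.snapshot("side")
up=lambda c,o,s:[(a+.5)/s-.5+b for a,b in zip(c,o)]
names=["bs","yl","ys","bl","gr"];H=[.05,.06,.05,.06,.06]
tt=[up(c,(190,190),4) for c in [(150.5,101),(413.5,97.5),(642,82.5),(233.5,358.5),(554.5,316)]]
ss=[up(c,(200,160),4) for c in [(286,361.5),(327,177.5),(341,64),(532,315),(517,121)]]
YT=[up(c,(80,210),4.5) for c in [(72,48),(322,57),(298,306),(40,302)]]
BT=[up(c,(412,210),4.5) for c in [(455-382,20),(724-382,58),(708-382,312),(440-382,274)]]
YS=[up(c,(235,320),6) for c in [(157,66),(520,130),(470,515),(62,438)]]
BS=[up(c,(285,120),10) for c in [(208,52),(578,126),(495,360),(107,285)]]
def proj(d,p,X):
    f,cx,cy,R,t=cam(d); C=-R.T@t+p[:3]; R2=Ro.from_rotvec(p[3:6]).as_matrix()@R
    q=R2@(np.array(X)-C); return np.array([f*q[0]/q[2]+cx,f*q[1]/q[2]+cy])
# corners order in world for top view TL=(+x,+y),TR=(+x,-y),BR=(-x,-y),BL ; side view: image right=-x, down=+y
K=np.array([[1,1],[1,-1],[-1,-1],[-1,1]])*.06
KS=np.array([[1,-1],[-1,-1],[-1,1],[1,1]])*.06
def res(p,full=False):
    pt,ps=p[:6],p[6:12]; r=[]
    for i in range(5):
        X=[p[18+2*i],p[19+2*i],H[i]]
        r+=[proj(T,pt,X)-tt[i],proj(S,ps,X)-ss[i]]
    for j,(ot,os) in enumerate(((YT,YS),(BT,BS))):
        x,y,a=p[12+3*j:15+3*j]; M=np.array([[np.cos(a),-np.sin(a)],[np.sin(a),np.cos(a)]])
        for k in range(4):
            r+=[proj(T,pt,[*(M@K[k]+[x,y]),.014])-ot[k],proj(S,ps,[*(M@KS[k]+[x,y]),.014])-os[k]]
    r=np.concatenate(r)/.5
    return np.concatenate([r,p[:3]/.002,p[3:6]/.004,p[6:9]/.002,p[9:12]/.004])
p0=np.zeros(28);p0[12:18]=[.507,.35,0,.506,-.34,.15]
p0[18:]=[.57,.12,.57,-.01,.575,-.12,.442,.078,.461,-.076]
s=least_squares(res,p0);p=s.x
print("cams",p[:6],p[6:12]);print("stands",p[12:15],p[15:18]);
for i,n in enumerate(names):print(n,p[18+2*i:20+2*i])
r=res(p)[:52]*.5;print(r.reshape(-1,4))
```

```text
cams [-0.0002 -0.0008  0.0038 -0.0009 -0.0018  0.0006] [ 0.0002  0.0008  0.0027 -0.0034  0.0016 -0.0014]
stands [ 0.5074  0.3506 -0.0361] [ 0.507  -0.3437 -0.1492]
bs [0.5712 0.1204]
yl [ 0.5695 -0.012 ]
ys [ 0.5777 -0.1259]
bl [0.4428 0.0756]
gr [ 0.462  -0.0787]
[[ 0.1082 -0.2612  0.2558  0.208 ]
 [ 0.0205 -0.1578  0.1784  0.0769]
 [-0.0927 -0.1786  0.2455 -0.1249]
 [ 0.1043 -0.1593  0.1646  0.1716]
 [-0.0012 -0.1722  0.2192  0.0233]
 [-0.1433 -0.3376 -0.7523 -0.725 ]
 [ 0.0672 -0.9145  0.4698 -0.5719]
 [-0.0469  1.2782  0.2924  0.6552]
 [ 0.0351  0.4174 -0.4726  0.1461]
 [ 0.747  -0.4414 -0.4811  0.4367]
 [-0.3184 -1.0114  0.4036 -0.0196]
 [ 0.1635  0.9786  0.4375 -0.081 ]
 [-0.5512  0.8564 -1.0453 -0.4403]]
```

carry_out(targets="0.02 0.025 0 0 0 0.02 80;0.043 0.054 0 0 0 0.046 80;0.043 0.054 0 0 0 0.046 80;0.043 0.054 0 0 0 0.046 80;0.043 0.054 0 0 0 0.046 80;0.043 0.054 0 0 0 0.046 80;0.043 0.054 0 0 0 0.046 80;0.043 0.054 0 0 0 0.046 80", squeeze=20)

```text
time_s: 1.12
tcp_pos: [0.3134, -0.4033, 0.405]
ee_rot: [[0.707, 0.708, 0.0], [0.708, -0.707, -0.0], [-0.0, 0.0, -1.0]]
force: [-0.1, 0.1, 0.7]
gripper_width: 0.08
```

carry_out(targets="0.02 0.06 0 0 0 0 80;0.02 0.066 0 0 0 0 80;0.02 0.066 0 0 0 0 80;0.02 0.066 0 0 0 0 80;0.02 0.066 0 0 0 0 80;0.02 0.066 0 0 0 0 80;0.02 0.066 0 0 0 0 80;0.02 0.066 0 0 0 0 80")

```text
time_s: 1.78
tcp_pos: [0.3928, -0.1421, 0.4051]
ee_rot: [[0.709, 0.705, 0.001], [0.705, -0.709, -0.001], [0.0, 0.001, -1.0]]
force: [1.6, 0.1, -0.6]
gripper_width: 0.0799
```

carry_out(targets="0.015 0.064 0 0 0 0 80;0.015 0.064 0 0 0 0 80;0.015 0.064 0 0 0 0 80;0.015 0.064 0 0 0 0 80;0.015 0.064 0 0 0 0 80;0.015 0.064 0 0 0 0 80;0.01 0.054 0 0 0 0 80;0 0 0 0 0 0 80")

```text
time_s: 2.45
tcp_pos: [0.443, 0.0789, 0.4051]
ee_rot: [[0.705, 0.709, 0.002], [0.709, -0.705, 0.002], [0.002, 0.0, -1.0]]
force: [-0.0, -0.2, -0.2]
gripper_width: 0.0801
```

Run:
```python
from h import *
import cv2
d=viewer.snapshot("wrist"); cv2.imwrite("pics/w1.png",d["color"])
s=readout.read_state(); R=s["ee_rot"]; p=s["tcp_pos"]
C=-d["R"].T@d["t"]; print(p,"cam in tool",np.array(R).T@(C-p),"axis",np.array(R).T@d["R"].T)
print(pj(d,p+np.array(R)@[0,0,.164]))
```

```text
[0.44269627 0.0772986  0.4049337 ] cam in tool [0.06838379 0.00011276 0.01898766] axis [[ 9.02076801e-04 -9.70054492e-01 -2.42885712e-01]
 [ 9.99999305e-01  1.05945891e-03 -5.17349073e-04]
 [ 7.59184223e-04 -2.42885076e-01  9.70054773e-01]]
[272.85321373 265.69810624]
```

View pics/w1.png

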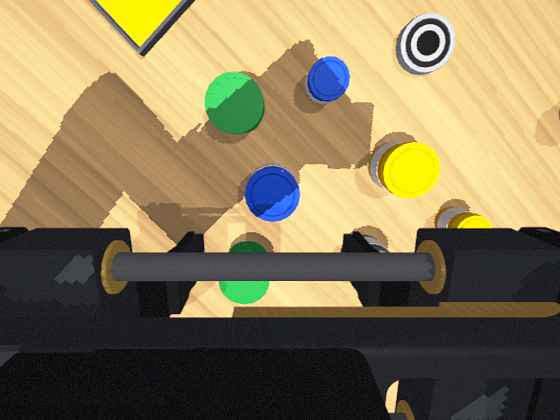

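Run:
```python
from h import *
import cv2
d=viewer.snapshot("wrist");s=readout.read_state();print(s["tcp_pos"])
for n,u,v,z in (("bl",273,194,.06),("yl",411.5,170,.06),("bs",328.5,78,.05),("g1",235,102.5,.06),("g2",244,273,.06),("brg",428,42,.016)): print(n,bp(d,u,v,z))
c=cv2.resize(d["color"][155:235,230:320],None,fx=6,fy=6,interpolation=cv2.INTER_CUBIC);cv2.imwrite("pics/w1c.png",c)
```

```text
[0.44254706 0.0761421  0.40481916]
bl [0.44326605 0.07610339 0.06      ]
yl [ 0.56937953 -0.01152149  0.06      ]
bs [0.57030707 0.12155812 0.05      ]
g1 [0.48345301 0.17232982 0.06      ]
g2 [0.3510122  0.03230358 0.06      ]
brg [0.68282691 0.07048487 0.016     ]
```

View pics/w1c.png

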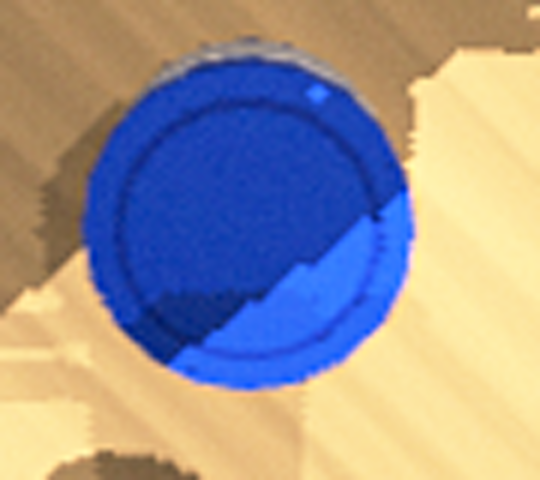

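carry_out(targets="0.002 0.004 -0.03 0 0 0 80;0 0 -0.07 0 0 0 80;0 0 -0.07 0 0 0 80;0 0 -0.07 0 0 0 80;0 0 -0.07 0 0 0 80;0 0 -0.05 0 0 0 80;0 0 -0.03 0 0 0 80;0 0 -0.022 0 0 0 80")

```text
time_s: 3.22
tcp_pos: [0.4434, 0.0758, 0.1969]
ee_rot: [[0.71, 0.704, -0.003], [0.704, -0.71, 0.0], [-0.002, -0.002, -1.0]]
force: [-1.0, 0.3, 0.4]
gripper_width: 0.0802
```

carry_out(targets="0 0 0 0 0 0 75;0 0 0 0 0 0 68;0 0 0 0 0 0 60;0 0 0 0 0 0 55;0 0 0 0 0 0 50;0 0 0 0 0 0 50")

```text
time_s: 3.72
tcp_pos: [0.4438, 0.0772, 0.1996]
ee_rot: [[0.709, 0.706, 0.002], [0.706, -0.709, -0.0], [0.001, 0.002, -1.0]]
force: [-0.9, -1.9, 4.3]
gripper_width: 0.0616
```

carry_out(targets="0 0 0 0 0 0 50;0 0 0.02 0 0 0 50;0 0 0.04 0 0 0 50;0 0 0.05 0 0 0 50;0 0 0.05 0 0 0 50;0 0 0.03 0 0 0 50;0 0 0.01 0 0 0 50;0 0 0 0 0 0 50")

```text
time_s: 4.38
tcp_pos: [0.4438, 0.0775, 0.2999]
ee_rot: [[0.709, 0.706, 0.003], [0.706, -0.709, -0.0], [0.002, 0.002, -1.0]]
force: [0.4, -0.8, -1.2]
gripper_width: 0.0615
```

Run:
```python
from h import *
import cv2
d=viewer.snapshot("wrist");s=readout.read_state();print(s["tcp_pos"],s["gripper_width"],s["force"])
cv2.imwrite("pics/w2.png",d["color"])
p=s["tcp_pos"];R=np.array(s["ee_rot"])
print(pj(d,p+R@[0,0,.139]))
for a in range(0,360,60): print(pj(d,p+R@[.031*np.cos(np.radians(a)),.031*np.sin(np.radians(a)),.139]))
```

```text
[0.44345946 0.07743519 0.29893029] 0.06174116427287886 [ 0.61174945  1.0600423  -2.87151239]
[269.50592322 286.86302622]
[269.36826914 220.44193751]
[331.15914509 254.63507816]
[327.90106483 317.33425273]
[269.6288637  346.18447814]
[211.19861126 317.34196899]
[207.67595779 254.59947089]
```

View pics/w2.png

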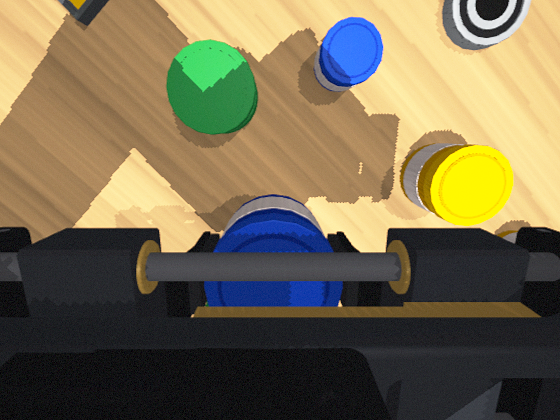

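carry_out(targets="-0.006 -0.04 0 0 0 -0.06 50;-0.006 -0.043 0 0 0 -0.072 50;-0.006 -0.043 0 0 0 -0.072 50;-0.006 -0.043 0 0 0 -0.072 50;-0.006 -0.043 0 0 0 -0.072 50;-0.006 -0.043 0 0 0 -0.072 50;-0.006 -0.043 0 0 0 -0.072 50;-0.006 -0.043 0 0 0 -0.072 50")

```text
time_s: 5.1
tcp_pos: [0.4189, -0.094, 0.2973]
ee_rot: [[0.994, -0.108, -0.003], [-0.108, -0.994, 0.002], [-0.003, -0.001, -1.0]]
force: [0.8, -0.7, -1.8]
gripper_width: 0.0618
```

carry_out(targets="-0.006 -0.043 0 0 0 -0.072 50;-0.006 -0.043 0 0 0 -0.072 50;-0.006 -0.043 0 0 0 -0.072 50;-0.006 -0.043 0 0 0 -0.072 50;-0.006 -0.043 0 0 0 -0.072 50;-0.006 -0.04 0 0 0 -0.072 50;0 0 0 0 0 0 50;0 0 0 0 0 0 50")

```text
time_s: 5.77
tcp_pos: [0.4012, -0.2213, 0.2974]
ee_rot: [[0.709, -0.705, -0.002], [-0.705, -0.709, 0.002], [-0.003, -0.0, -1.0]]
force: [-0.3, 0.2, -1.5]
gripper_width: 0.0617
```

Run:
```python
from h import *
import cv2
d=viewer.snapshot("wrist");s=readout.read_state();print(s["tcp_pos"],s["ee_rot"],s["gripper_width"],s["force"])
cv2.imwrite("pics/w3.png",d["color"])
```

```text
[ 0.40102601 -0.22031488  0.29749001] [[ 7.10097892e-01 -7.04097900e-01 -2.67043896e-03]
 [-7.04092219e-01 -7.10102901e-01  2.83136885e-03]
 [-3.88984731e-03 -1.30313752e-04 -9.99992426e-01]] 0.06141724735609579 [ 0.65379573 -0.08256954 -1.03340147]
```

View pics/w3.png

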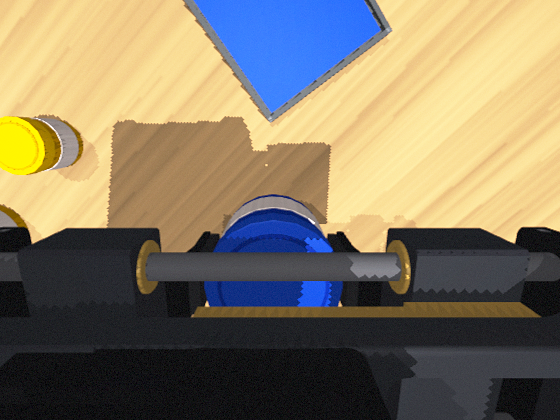

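carry_out(targets="0.03 -0.03 0 0 0 0 50;0.05 -0.05 0 0 0 0 50;0.02 -0.02 0 0 0 0 50;0 0 0 0 0 0 50;0 0 0 0 0 0 50")

```text
time_s: 6.23
tcp_pos: [0.4516, -0.2695, 0.2978]
ee_rot: [[0.711, -0.703, -0.002], [-0.703, -0.711, 0.002], [-0.003, -0.0, -1.0]]
force: [-0.1, 0.3, -1.8]
gripper_width: 0.062
```

Run:
```python
from h import *
import cv2
d=viewer.snapshot("wrist");s=readout.read_state();print(s["tcp_pos"],s["gripper_width"],s["force"])
cv2.imwrite("pics/w4.png",cv2.resize(d["color"][:230,130:430],None,fx=2.6,fy=2.6,interpolation=cv2.INTER_CUBIC))
```

```text
[ 0.4508414  -0.26877144  0.29777275] 0.06149031005545773 [ 0.86930863  0.4148936  -1.6745908 ]
```

View pics/w4.png

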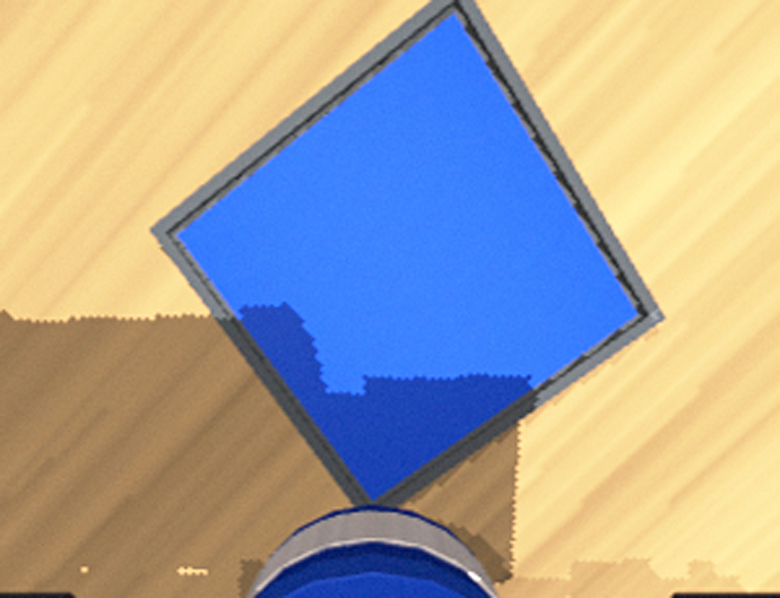

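Run:
```python
from h import *
d=viewer.snapshot("wrist");s=readout.read_state();p=s["tcp_pos"];R=np.array(s["ee_rot"])
up=lambda c:[(c[0]+.5)/2.6-.5+130,(c[1]+.5)/2.6-.5]
P=[bp(d,*up(c),.014) for c in ((152,230),(662,318))]; I=[bp(d,*up(c),.014) for c in ((166,234),(648,314))]
print(P,np.linalg.norm(P[0]-P[1]),np.mean(P,0),np.mean(I,0)); print(p)
# held tin bottom front edge check: predicted bottom circle at tool z .199
for z in (.199,.139): print([pj(d,p+R@[.031*np.cos(a),.031*np.sin(a),z]) for a in (0,)])
```

```text
[array([ 0.57236584, -0.28922596,  0.014     ]), array([ 0.43710899, -0.38785757,  0.014     ])] 0.16739955079663707 [ 0.50473741 -0.33854176  0.014     ] [ 0.50487127 -0.33845152  0.014     ]
[ 0.45056288 -0.26861005  0.29785359]
[array([274.02189038, 193.15476059])]
[array([274.63298137, 221.82585701])]
```

carry_out(targets="0.02 -0.025 0 0 0 0 50;0.035 -0.05 0 0 0 0 50;0.035 -0.045 0 0 0 0 50;0.017 -0.02 0 0 0 0 50;0 0 -0.04 0 0 0 50;0 0 -0.06 0 0 0 50;0 0 -0.04 0 0 0 50;0 0 -0.02 0 0 0 50")

```text
time_s: 7.0
tcp_pos: [0.5034, -0.3384, 0.2157]
ee_rot: [[0.71, -0.704, -0.006], [-0.704, -0.71, 0.006], [-0.008, -0.0, -1.0]]
force: [-0.1, 1.0, -2.5]
gripper_width: 0.0615
```

carry_out(targets="0 0 -0.004 0 0 0 50;0 0 -0.002 0 0 0 50;0 0 0 0 0 0 50;0 0 0 0 0 0 50")

```text
time_s: 7.33
tcp_pos: [0.5055, -0.3409, 0.2172]
ee_rot: [[0.71, -0.704, 0.002], [-0.704, -0.71, -0.002], [0.003, -0.0, -1.0]]
force: [-0.2, -1.0, -1.0]
gripper_width: 0.0616
```

Run:
```python
from h import *
import cv2
s=readout.read_state();print(s["tcp_pos"],s["force"],s["gripper_width"])
d=viewer.snapshot("wrist");cv2.imwrite("pics/w5.png",d["color"])
d=viewer.snapshot("side");cv2.imwrite("pics/s5.png",cv2.resize(d["color"][60:200,230:400],None,fx=4.5,fy=4.2,interpolation=cv2.INTER_CUBIC))
s=readout.read_state();print(s["tcp_pos"],s["force"],s["gripper_width"])
```

```text
[ 0.50551877 -0.34087713  0.21715091] [-0.15956231 -1.04167965 -1.0240509 ] 0.061620859546790044
[ 0.50546248 -0.34092834  0.2171267 ] [-0.31397579  0.18664723 -1.62947409] 0.06160143361370708
```

View pics/w5.png

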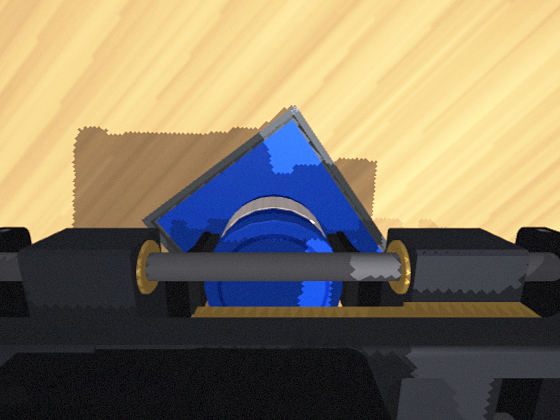

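View pics/s5.png

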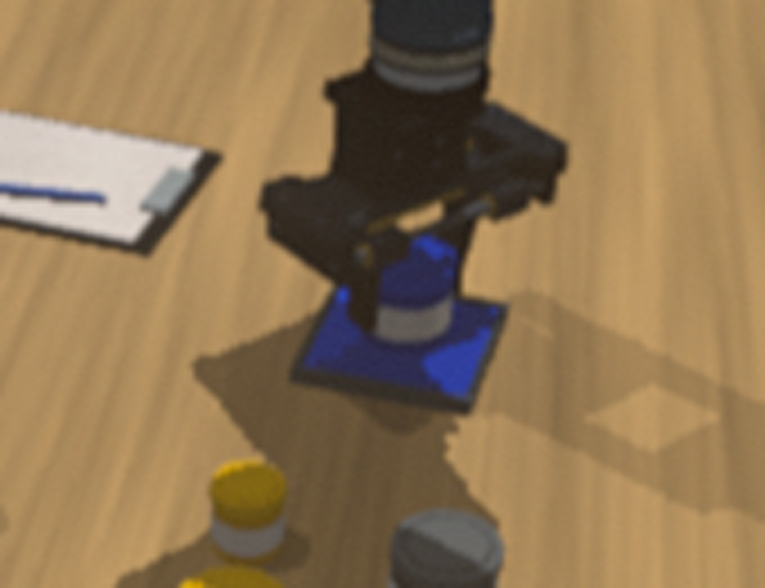

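Run:
```python
from h import *
import cv2
d=viewer.snapshot("wrist");s=readout.read_state();p=s["tcp_pos"];R=np.array(s["ee_rot"])
print(p)
P=[bp(d,*c,.014)[:2] for c in ((146,221),(386,248),(295,106))]
print(P,np.mean(P[:2],0),np.linalg.norm(P[2]-np.mean(P[:2],0)),np.linalg.norm(P[1]-P[0]))
cv2.imwrite("pics/w6.png",cv2.resize(d["color"][90:260,130:410],None,fx=2.8,fy=2.8,interpolation=cv2.INTER_CUBIC))
```

```text
[ 0.50539554 -0.34089668  0.21695254]
[array([ 0.57185143, -0.29105152]), array([ 0.44885174, -0.38884864]), array([ 0.55527139, -0.40768598])] [ 0.51035159 -0.33995008] 0.08127693860419657 0.15714070503168276
```

View pics/w6.png

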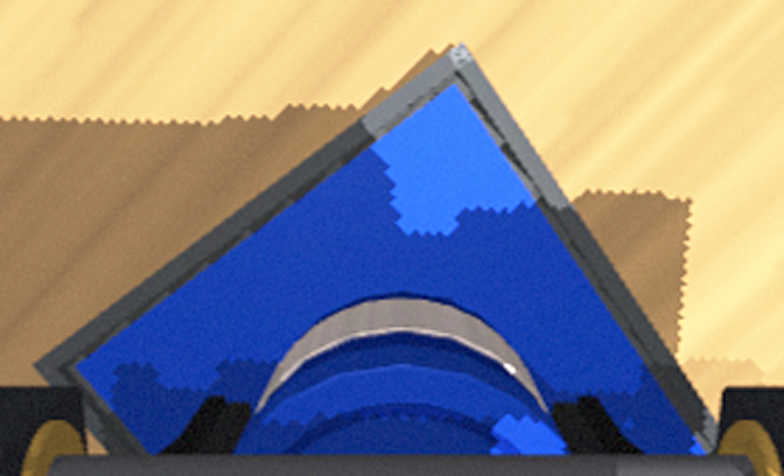

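Run:
```python
from h import *
d=viewer.snapshot("wrist");s=readout.read_state();print(s["tcp_pos"])
up=lambda c:[(c[0]+.5)/2.8-.5+130,(c[1]+.5)/2.8-.5+90]
L,T,M=[bp(d,*up(c),.014)[:2] for c in ((36,363),(463,44),(713,440))]
e=T-L;n=np.array([e[1],-e[0]])/np.linalg.norm(e)
if n[0]>0:n=-n
print(L,T,np.linalg.norm(e)); print("centre",(L+T)/2+.06*n, np.degrees(np.arctan2(e[1],e[0])))
f=M-T; m=np.array([f[1],-f[0]])/np.linalg.norm(f)
if m[1]<0:m=-m
a=e/np.linalg.norm(e); b=f/np.linalg.norm(f); print("from top corner",T-.06*a+.06*b, a@b)
```

```text
[ 0.50531046 -0.3408659   0.21672267]
[ 0.57400344 -0.29036141] [ 0.55538193 -0.40784265] 0.11894790256428377
centre [ 0.5054325  -0.33970892] -99.00681004185346
from top corner [ 0.5057638  -0.33773471] -0.024594755981430506
```

carry_out(targets="0 0.002 -0.002 0 0 0 50;0 0 -0.002 0 0 0 50;0 0 -0.002 0 0 0 50;0 0 -0.002 0 0 0 50;0 0 -0.002 0 0 0 50;0 0 -0.001 0 0 0 50;0 0 0 0 0 0 50;0 0 0 0 0 0 50")

```text
time_s: 8.2
tcp_pos: [0.5051, -0.3397, 0.2101]
ee_rot: [[0.71, -0.704, -0.0], [-0.704, -0.71, 0.0], [-0.0, -0.0, -1.0]]
force: [0.1, 0.4, -1.8]
gripper_width: 0.0616
```

carry_out(targets="0 0 -0.001 0 0 0 50;0 0 0 0 0 0 50")

```text
time_s: 8.37
tcp_pos: [0.5051, -0.3397, 0.2097]
ee_rot: [[0.71, -0.704, 0.0], [-0.704, -0.71, -0.0], [0.0, 0.0, -1.0]]
force: [0.3, -1.2, -1.6]
gripper_width: 0.0616
```

carry_out(targets="0 0 -0.001 0 0 0 50;0 0 0 0 0 0 50")

```text
time_s: 8.53
tcp_pos: [0.5051, -0.3397, 0.2097]
ee_rot: [[0.71, -0.704, 0.0], [-0.704, -0.71, -0.0], [0.0, 0.0, -1.0]]
force: [-1.3, -0.8, 2.2]
gripper_width: 0.0615
```

carry_out(targets="0 0 0 0 0 0 63;0 0 0 0 0 0 66;0 0 0 0 0 0 72;0 0 0 0 0 0 80;0 0 0 0 0 0 86;0 0 0 0 0 0 86")

```text
time_s: 9.03
tcp_pos: [0.5051, -0.3397, 0.2092]
ee_rot: [[0.71, -0.704, -0.0], [-0.704, -0.71, 0.0], [-0.0, -0.0, -1.0]]
force: [-0.1, 0.3, 0.8]
gripper_width: 0.0825
```

carry_out(targets="0 0 0.02 0 0 0 86;0 0 0.04 0 0 0 86;0 0 0.06 0 0 0 86;0 0 0.06 0 0 0 86;-0.01 0.02 0.04 0 0 0 86;-0.025 0.045 0 0 0 0 86;-0.025 0.05 0 0 0 0 86;-0.025 0.06 0 0 0 0 86")

```text
time_s: 9.7
tcp_pos: [0.4623, -0.2523, 0.3208]
ee_rot: [[0.709, -0.705, 0.003], [-0.705, -0.709, -0.003], [0.004, -0.0, -1.0]]
force: [0.0, 0.5, 0.7]
gripper_width: 0.0859
```

Run:
```python
from h import *
import cv2
d=viewer.snapshot("wrist");cv2.imwrite("pics/w7.png",d["color"])
s=readout.read_state();print(s["tcp_pos"],s["time_s"],s["joint_pos"])
```

```text
[ 0.45839401 -0.24537884  0.31951102] 9.75 [-40.50784099  29.44629637 101.65345305   0.11310605  49.51383459
  94.13758971]
```

View pics/w7.png

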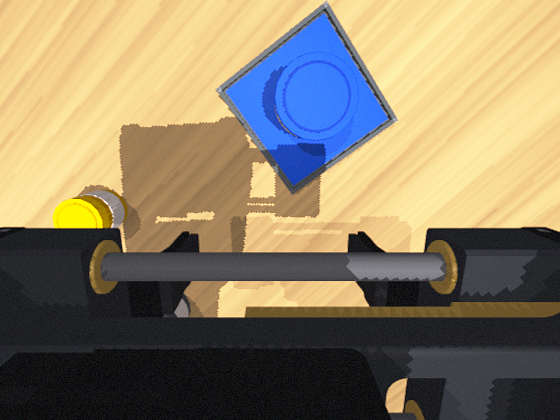

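Run:
```python
import cv2
d=cv2.imread("pics/w7.png");cv2.imwrite("pics/w7c.png",cv2.resize(d[0:200,205:405],None,fx=3,fy=3,interpolation=cv2.INTER_CUBIC))
```

```text
(no output)
```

View pics/w7c.png

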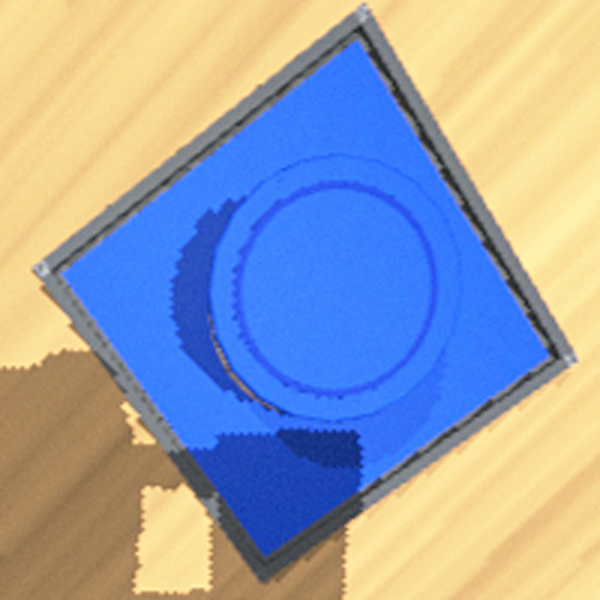

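Run:
```python
from h import *
d=viewer.snapshot("wrist");s=readout.read_state();print(s["tcp_pos"])
up=lambda c:[(c[0]+.5)/3-.5+205,(c[1]+.5)/3-.5]
P=np.array([bp(d,*up(c),.014)[:2] for c in ((363,8),(577,357),(265,580),(38,270))])
print(P.mean(0),P[[0,2]].mean(0),P[[1,3]].mean(0),np.linalg.norm(P-np.roll(P,1,0),axis=1)); print("lid",bp(d,*up((337,289)),.07))
```

```text
[ 0.45970339 -0.24749576  0.31951573]
[ 0.49877887 -0.32926374] [ 0.49862237 -0.32902861] [ 0.49893537 -0.32949887] [0.1164437  0.11668925 0.11728304 0.11744292]
lid [ 0.50016814 -0.33058141  0.07      ]
```

carry_out(targets="0.013 0.028 0.01 0 0 0.06 80;0.013 0.028 0.01 0 0 0.07 80;0.013 0.028 0.01 0 0 0.07 80;0.013 0.028 0.01 0 0 0.07 80;0.013 0.028 0.01 0 0 0.07 80;0.013 0.028 0.01 0 0 0.07 80;0.013 0.028 0.01 0 0 0.07 80;0.013 0.028 0.01 0 0 0.07 80")

```text
time_s: 10.47
tcp_pos: [0.5153, -0.1399, 0.3602]
ee_rot: [[0.996, 0.088, 0.001], [0.088, -0.996, -0.001], [0.001, 0.001, -1.0]]
force: [0.4, 0.3, 0.3]
gripper_width: 0.0801
```

carry_out(targets="0.013 0.028 0.01 0 0 0.07 80;0.013 0.028 0.01 0 0 0.07 80;0.013 0.028 0.01 0 0 0.07 80;0.013 0.028 0.01 0 0 0.07 80;0.013 0.028 0 0 0 0.07 80;0.013 0.028 0 0 0 0.07 80;0.013 0.028 0 0 0 0.07 80;0.01 0.028 0 0 0 0.07 80")

```text
time_s: 11.13
tcp_pos: [0.566, -0.0278, 0.3801]
ee_rot: [[0.567, 0.823, 0.002], [0.823, -0.567, -0.001], [0.001, 0.002, -1.0]]
force: [-0.2, 1.1, -0.5]
gripper_width: 0.0797
```

carry_out(targets="0.01 0.033 0 0 0 0.057 80;0 0 0 0 0 0 80;0 0 0 0 0 0 80;0 0 0 0 0 0 80")

```text
time_s: 11.47
tcp_pos: [0.5702, -0.0122, 0.3796]
ee_rot: [[0.497, 0.868, 0.0], [0.868, -0.497, -0.001], [-0.0, 0.001, -1.0]]
force: [0.4, 0.4, -0.3]
gripper_width: 0.0801
```

```bash
cat >> h.py <<'E'
import cv2
def shot(n,f,y0,y1,x0,x1,k):
    d=viewer.snapshot(n); cv2.imwrite("pics/"+f,cv2.resize(d["color"][y0:y1,x0:x1],None,fx=k,fy=k,interpolation=cv2.INTER_CUBIC))
    s=readout.read_state(); print(s["tcp_pos"],s["force"],s["gripper_width"],s["time_s"]); return d
def upf(x0,y0,k): return lambda c:[(c[0]+.5)/k-.5+x0,(c[1]+.5)/k-.5+y0]
E
python3 - <<'E'
from h import *
shot("wrist","w8.png",0,300,80,480,2)
E
```

```text
[ 0.57008844 -0.012438    0.37947123] [ 0.39232531 -0.28254378 -0.33619017] 0.07977192460762324 11.5167
```

View pics/w8.png

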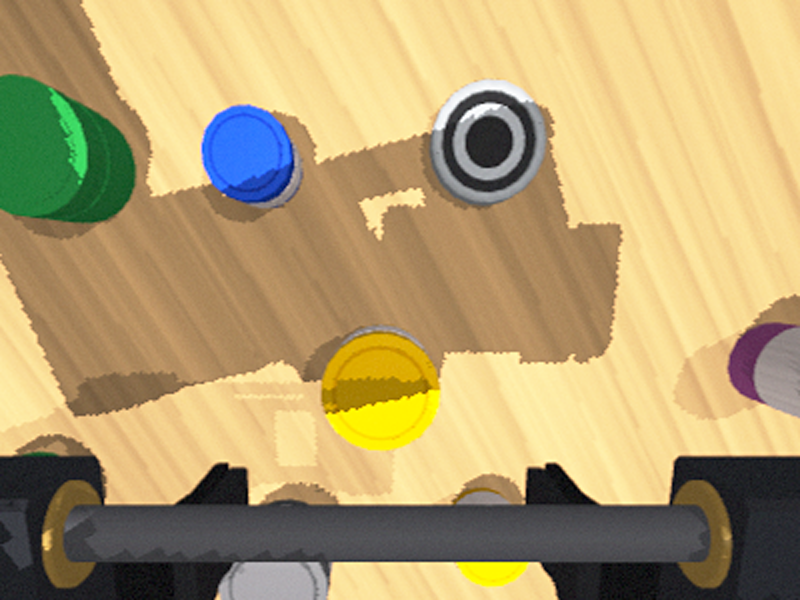

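Run:
```python
from h import *
d=viewer.snapshot("wrist");print(readout.read_state()["tcp_pos"])
u=upf(80,0,2)
for n,c,z in (("yl",(380.5,390.5),.06),("bs",(247.5,154),.05),("ys",(492,541),.05)): print(n,bp(d,*u(c),z))
```

```text
[ 0.57004536 -0.01254346  0.37943347]
yl [ 0.57015519 -0.00876547  0.06      ]
bs [0.57148844 0.12245491 0.05      ]
ys [ 0.58037774 -0.11740479  0.05      ]
```

carry_out(targets="0 0.006 -0.03 0 0 0 80;0 0 -0.06 0 0 0 80;0 0 -0.07 0 0 0 80;0 0 -0.07 0 0 0 80;0 0 -0.06 0 0 0 80;0 0 -0.04 0 0 0 80;0 0 -0.02 0 0 0 80;0 0 -0.011 0 0 0 80")

```text
time_s: 12.23
tcp_pos: [0.5697, -0.0094, 0.1972]
ee_rot: [[0.497, 0.867, -0.003], [0.867, -0.497, 0.0], [-0.001, -0.002, -1.0]]
force: [-0.5, -0.5, 0.3]
gripper_width: 0.0798
```

carry_out(targets="0 0 0 0 0 0 75;0 0 0 0 0 0 68;0 0 0 0 0 0 60;0 0 0 0 0 0 55;0 0 0 0 0 0 50;0 0 0 0 0 0 50")

```text
time_s: 12.73
tcp_pos: [0.5703, -0.0087, 0.2001]
ee_rot: [[0.496, 0.868, 0.002], [0.868, -0.496, -0.0], [0.001, 0.002, -1.0]]
force: [-0.4, -0.3, 6.8]
gripper_width: 0.0616
```

carry_out(targets="0 0 0.02 0 0 0 50;0 0 0.04 0 0 0 50;0 0 0.05 0 0 0 50;0 0 0.05 0 0 0 50;0 0 0.03 0 0 0 50;0 0.02 0.01 0 0 0 50;0 0.04 0 0 0 0.02 50;-0.01 0.06 0 0 0 0.03 50")

```text
time_s: 13.4
tcp_pos: [0.5661, 0.0507, 0.2994]
ee_rot: [[0.428, 0.904, 0.003], [0.904, -0.428, -0.001], [0.001, 0.003, -1.0]]
force: [0.3, -0.0, -0.7]
gripper_width: 0.0617
```

carry_out(targets="-0.018 0.06 0 0 0 0.05 50;-0.02 0.065 0 0 0 0.05 50;-0.02 0.065 0 0 0 0.05 50;-0.02 0.065 0 0 0 0.05 50;-0.02 0.06 0 0 0 0.05 50;-0.02 0.04 0 0 0 0.033 50;0 0 0 0 0 0 50;0 0 0 0 0 0 50")

```text
time_s: 14.07
tcp_pos: [0.5047, 0.2304, 0.2982]
ee_rot: [[-0.007, 1.0, -0.002], [1.0, 0.007, -0.0], [-0.0, -0.002, -1.0]]
force: [0.4, 0.1, -1.1]
gripper_width: 0.0616
```

Run:
```python
from h import *
shot("wrist","w9.png",0,230,130,430,2.6); print(readout.read_state()["ee_rot"])
```

```text
[0.50553096 0.2294706  0.29833099] [ 0.48775077  0.52876325 -1.37910513] 0.061829561649537915 14.1167
[[-5.10667181e-03  9.99986718e-01 -6.96928303e-04]
 [ 9.99986834e-01  5.10631906e-03 -5.06997484e-04]
 [-5.03432012e-04 -6.99508197e-04 -9.99999629e-01]]
```

View pics/w9.png

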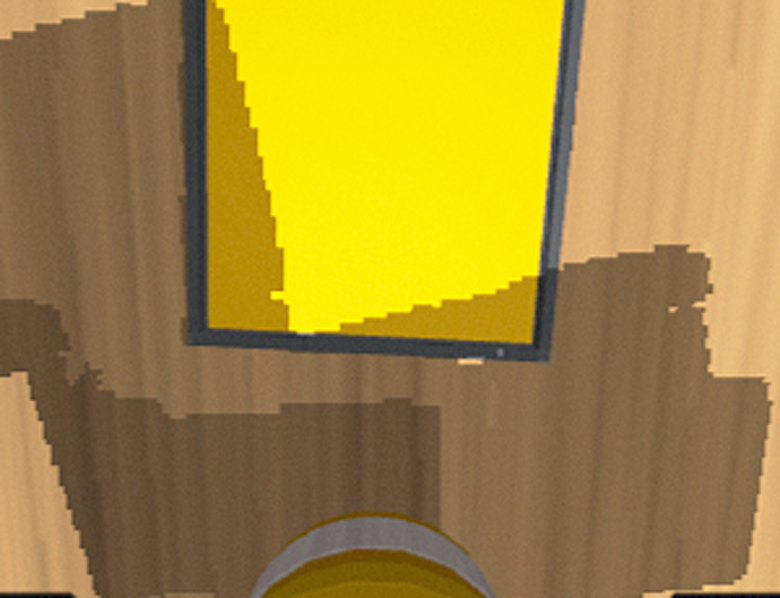

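Run:
```python
from h import *
d=viewer.snapshot("wrist");s=readout.read_state();p=s["tcp_pos"];R=np.array(s["ee_rot"]);print(p)
u=upf(130,0,2.6)
L,Q=[bp(d,*u(c),.014)[:2] for c in ((187,345),(549,360))]
e=Q-L;n=np.array([e[1],-e[0]])/np.linalg.norm(e); n=n if n[1]>0 else -n
print(L,Q,np.linalg.norm(e),(L+Q)/2+.06*n)
print(pj(d,p+R@[.031,0,.199]), u((375,513)))
```

```text
[0.50610404 0.22874696 0.29842574]
[0.44455787 0.29423372] [0.56484568 0.29009736] 0.12035890536741539 [0.50676379 0.3521301 ]
[272.21109122 191.57573616] [273.9230769230769, 197.0]
```

carry_out(targets="0 0.03 0 0 0 0 50;0.002 0.06 0 0 0 0 50;0 0.07 0 0 0 0 50;0 0.06 0 0 0 0 50;0 0.03 -0.03 0 0 0 50;0 0 -0.05 0 0 0 50;0 0 -0.05 0 0 0 50;0 0 -0.03 0 0 0 50")

```text
time_s: 14.83
tcp_pos: [0.5072, 0.3527, 0.2163]
ee_rot: [[-0.002, 1.0, -0.003], [1.0, 0.002, -0.001], [-0.001, -0.003, -1.0]]
force: [-0.5, 0.4, -1.8]
gripper_width: 0.0616
```

carry_out(targets="0 0 -0.004 0 0 0 50;0 0 0 0 0 0 50;0 0 0 0 0 0 50;0 0 0 0 0 0 50")

```text
time_s: 15.17
tcp_pos: [0.5081, 0.3536, 0.2181]
ee_rot: [[-0.003, 1.0, 0.003], [1.0, 0.003, 0.001], [0.001, 0.003, -1.0]]
force: [0.5, 0.1, -0.4]
gripper_width: 0.0618
```

Run:
```python
from h import *
d=shot("wrist","w10.png",60,260,110,430,2.5)
s=readout.read_state();p=s["tcp_pos"];R=np.array(s["ee_rot"]);print(pj(d,p+R@[.031,0,.199]))
```

```text
[0.50801244 0.35366166 0.2182247 ] [ 0.32258148  0.08769317 -2.07665169] 0.06125165985234432 15.2167
[270.85142395 190.27279278]
```

View pics/w10.png

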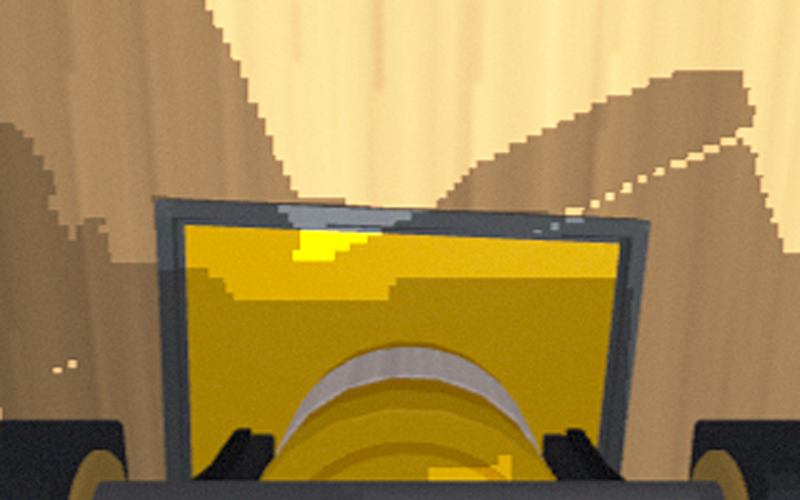

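Run:
```python
from h import *
d=viewer.snapshot("wrist");s=readout.read_state();p=s["tcp_pos"];R=np.array(s["ee_rot"]);print(p)
u=upf(110,60,2.5)
L,Q=[bp(d,*u(c),.014)[:2] for c in ((156,198),(649,220))]
e=Q-L;n=np.array([e[1],-e[0]])/np.linalg.norm(e); n=n if n[1]<0 else -n
print(L,Q,np.linalg.norm(e),(L+Q)/2+.06*n)
F=bp(d,*u((407,344)),p[2]-.199); print("tin front",F,"centre y",F[1]-.031)
```

```text
[0.50779991 0.35376916 0.21818907]
[0.44855307 0.41537247] [0.56824651 0.4105967 ] 0.11978868259472047 [0.5060077  0.35303229]
tin front [0.50935516 0.38060393 0.01918907] centre y 0.3496039332111246
```

carry_out(targets="-0.003 0.005 -0.003 0 0 0 50;0 0 -0.003 0 0 0 50;0 0 -0.003 0 0 0 50;0 0 -0.002 0 0 0 50;0 0 -0.002 0 0 0 50;0 0 -0.001 0 0 0 50;0 0 0 0 0 0 50;0 0 0 0 0 0 50")

```text
time_s: 15.93
tcp_pos: [0.5055, 0.3564, 0.2102]
ee_rot: [[-0.004, 1.0, -0.0], [1.0, 0.004, 0.0], [0.0, -0.0, -1.0]]
force: [-1.4, -0.7, 4.6]
gripper_width: 0.0617
```

carry_out(targets="0 0 -0.001 0 0 0 50;0 0 0 0 0 0 50;0 0 0 0 0 0 50")

```text
time_s: 16.18
tcp_pos: [0.5054, 0.3563, 0.2101]
ee_rot: [[-0.004, 1.0, -0.0], [1.0, 0.004, 0.0], [0.0, -0.0, -1.0]]
force: [-2.4, -0.5, 6.6]
gripper_width: 0.0618
```

carry_out(targets="0 0 0 0 0 0 63;0 0 0 0 0 0 66;0 0 0 0 0 0 72;0 0 0 0 0 0 80;0 0 0 0 0 0 86;0 0 0 0 0 0 86")

```text
time_s: 16.68
tcp_pos: [0.5057, 0.3563, 0.209]
ee_rot: [[-0.004, 1.0, -0.0], [1.0, 0.004, -0.0], [-0.0, -0.0, -1.0]]
force: [-0.3, -0.8, 0.2]
gripper_width: 0.0825
```

carry_out(targets="0 0 0.02 0 0 0 86;0 0 0.04 0 0 0 86;0 0 0.06 0 0 0 86;0 0 0.06 0 0 0 86;0 -0.02 0.06 0 0 0 86;0 -0.05 0.02 0 0 0 86;0 -0.06 0 0 0 0 86;0 -0.06 0 0 0 0 86")

```text
time_s: 17.35
tcp_pos: [0.5056, 0.2609, 0.3416]
ee_rot: [[-0.006, 1.0, 0.004], [1.0, 0.006, 0.001], [0.001, 0.004, -1.0]]
force: [0.0, -0.8, -0.7]
gripper_width: 0.0857
```

carry_out(targets="0 0 0 0 0 0 86;0 0 0 0 0 0 86;0 0 0 0 0 0 86")

```text
time_s: 17.6
tcp_pos: [0.5058, 0.2614, 0.3398]
ee_rot: [[-0.003, 1.0, 0.001], [1.0, 0.003, 0.001], [0.001, 0.001, -1.0]]
force: [0.6, 0.2, 0.2]
gripper_width: 0.0857
```

Run:
```python
from h import *
d=shot("wrist","w11.png",0,230,130,430,2.6)
```

```text
[0.5057738  0.2618912  0.33965023] [ 0.06047437 -0.02662912 -0.21680706] 0.0861257342418393 17.65
```

View pics/w11.png

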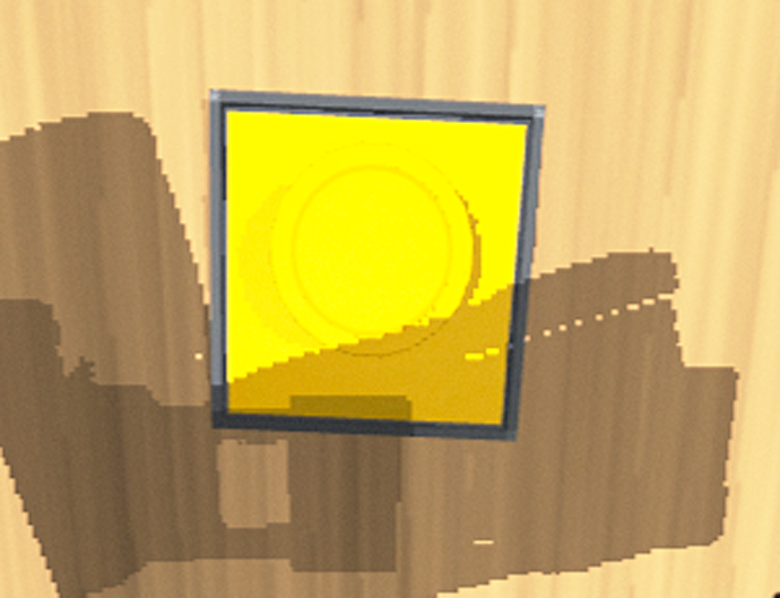

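Run:
```python
from h import *
d=viewer.snapshot("wrist");print(readout.read_state()["tcp_pos"])
u=upf(130,0,2.6)
P=np.array([bp(d,*u(c),.014)[:2] for c in ((209,90),(546,104),(517,440),(212,428))])
print(P.mean(0),P[[0,2]].mean(0),P[[1,3]].mean(0),np.linalg.norm(P-np.roll(P,1,0),axis=1)); print("lid",bp(d,*u((372,250)),.07))
```

```text
[0.50567279 0.26213404 0.33944913]
[0.50609897 0.35311132] [0.5061118  0.35305721] [0.50608615 0.35316542] [0.11975874 0.1201629  0.11997315 0.12022141]
lid [0.50650352 0.3554351  0.07      ]
```

carry_out(targets="0.007 -0.014 0.01 0 0 -0.06 66;0.007 -0.014 0.01 0 0 -0.07 66;0.007 -0.014 0.01 0 0 -0.07 66;0.007 -0.014 0.01 0 0 -0.07 66;0.007 -0.014 0.01 0 0 -0.07 66;0.007 -0.014 0.01 0 0 -0.07 66;0.007 -0.014 0.01 0 0 -0.07 66;0.007 -0.014 0.01 0 0 -0.07 66")

```text
time_s: 18.37
tcp_pos: [0.5337, 0.2062, 0.3793]
ee_rot: [[0.76, 0.65, -0.0], [0.65, -0.76, 0.0], [-0.0, -0.0, -1.0]]
force: [-0.5, -0.3, 0.1]
gripper_width: 0.0664
```

carry_out(targets="0.007 -0.014 0 0 0 -0.07 66;0.007 -0.014 0 0 0 -0.07 66;0.007 -0.014 0 0 0 -0.07 66;0.007 -0.014 0 0 0 -0.07 66;0.007 -0.014 0 0 0 -0.07 66;0.007 -0.014 0 0 0 -0.07 66;0.007 -0.014 0 0 0 -0.07 66;0.007 -0.014 0 0 0 -0.07 66")

```text
time_s: 19.03
tcp_pos: [0.5619, 0.1502, 0.3791]
ee_rot: [[0.985, -0.172, -0.0], [-0.172, -0.985, 0.0], [-0.0, -0.0, -1.0]]
force: [0.4, 0.5, -0.2]
gripper_width: 0.0663
```

carry_out(targets="0.007 -0.014 0 0 0 -0.07 66;0.007 -0.014 0 0 0 -0.07 66;0.004 -0.028 0 0 0 -0.083 66;0 0 0 0 0 0 66;0 0 0 0 0 0 66;0 0 0 0 0 0 66")

```text
time_s: 19.53
tcp_pos: [0.5705, 0.1223, 0.3791]
ee_rot: [[0.873, -0.489, -0.0], [-0.489, -0.873, 0.001], [-0.001, -0.0, -1.0]]
force: [-0.4, -0.5, 0.5]
gripper_width: 0.066
```

Run:
```python
from h import *
d=shot("wrist","w12.png",0,300,80,480,2);print(readout.read_state()["ee_rot"])
```

```text
[0.57041343 0.12230908 0.3791097 ] [ 0.11331041 -0.10222475  0.35733658] 0.06591510824367956 19.5833
[[ 8.72406823e-01 -4.88780269e-01 -4.30280276e-04]
 [-4.88780132e-01 -8.72406919e-01  3.87116852e-04]
 [-5.64594568e-04 -1.27410933e-04 -9.99999832e-01]]
```

View pics/w12.png

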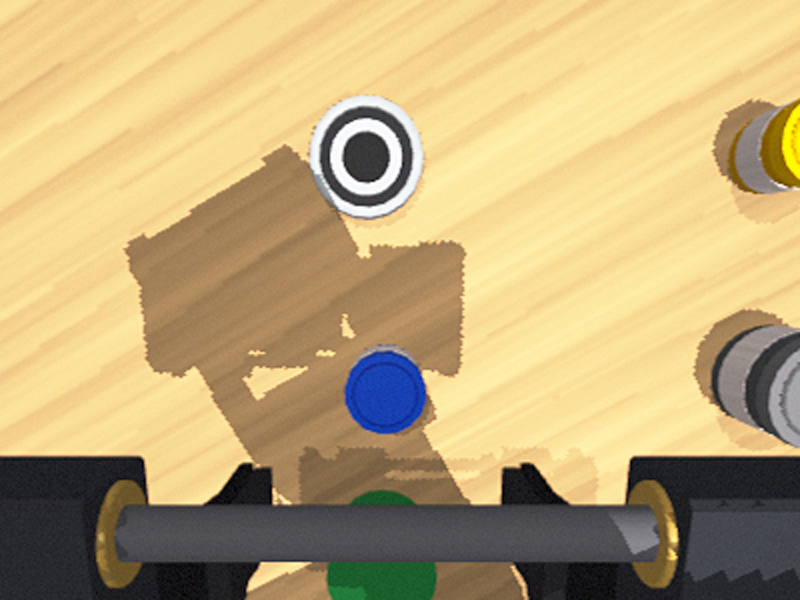

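Run:
```python
from h import *
d=viewer.snapshot("wrist");s=readout.read_state();p=s["tcp_pos"];R=np.array(s["ee_rot"]);print(p)
B=bp(d,*upf(80,0,2)((386,392.5)),.05);print(B,R.T@(B-p))
```

```text
[0.57040311 0.12225059 0.37919014]
[0.57142419 0.12223959 0.05      ] [ 0.0010191  -0.00042554  0.32918988]
```

carry_out(targets="0 0 -0.03 0 0 0 66;0 0 -0.06 0 0 0 66;0 0 -0.07 0 0 0 66;0 0 -0.07 0 0 0 66;0 0 -0.06 0 0 0 66;0 0 -0.04 0 0 0 66;0 0 -0.025 0 0 0 66;0 0 -0.013 0 0 0 66")

```text
time_s: 20.3
tcp_pos: [0.5701, 0.1218, 0.1934]
ee_rot: [[0.872, -0.49, -0.003], [-0.49, -0.872, 0.0], [-0.002, 0.001, -1.0]]
force: [0.3, 0.5, -0.1]
gripper_width: 0.0659
```

carry_out(targets="0 0 0 0 0 0 60;0 0 0 0 0 0 54;0 0 0 0 0 0 47;0 0 0 0 0 0 40;0 0 0 0 0 0 35;0 0 0 0 0 0 35", squeeze=15)

```text
time_s: 20.8
tcp_pos: [0.5712, 0.1214, 0.1967]
ee_rot: [[0.871, -0.492, 0.003], [-0.492, -0.871, 0.0], [0.002, -0.002, -1.0]]
force: [0.2, 0.3, 5.4]
gripper_width: 0.0439
```

carry_out(targets="0 0 0.02 0 0 0 35;0 0 0.04 0 0 0 35;0 0 0.06 0 0 0 35;0 0 0.07 0 0 0 35;0 0 0.07 0 0 0 35;0 0 0.04 0 0 0 35;0 0 0.02 0 0 0 35;0 0 0 0 0 0 35")

```text
time_s: 21.47
tcp_pos: [0.571, 0.1213, 0.3582]
ee_rot: [[0.871, -0.491, 0.005], [-0.491, -0.871, 0.0], [0.005, -0.003, -1.0]]
force: [0.0, -0.3, -1.1]
gripper_width: 0.0434
```

carry_out(targets="-0.012 -0.03 0 0 0 -0.01 35;-0.022 -0.06 0 0 0 -0.015 35;-0.022 -0.067 0 0 0 -0.015 35;-0.022 -0.067 0 0 0 -0.015 35;-0.022 -0.067 0 0 0 -0.015 35;-0.022 -0.067 0 0 0 -0.015 35;-0.022 -0.067 0 0 0 -0.015 35;-0.022 -0.067 0 0 0 -0.015 35")

```text
time_s: 22.13
tcp_pos: [0.4861, -0.1258, 0.3534]
ee_rot: [[0.768, -0.641, -0.004], [-0.641, -0.768, 0.002], [-0.004, 0.001, -1.0]]
force: [-0.6, 0.1, -0.8]
gripper_width: 0.0435
```

carry_out(targets="-0.022 -0.067 0 0 0 -0.015 35;-0.022 -0.067 0 0 0 -0.015 35;-0.022 -0.067 0 0 0 -0.015 35;-0.02 -0.06 0 0 0 -0.013 35;-0.008 -0.041 0 0 0 0 35;0 0 0 0 0 0 35;0 0 0 0 0 0 35;0 0 0 0 0 0 35")

```text
time_s: 22.8
tcp_pos: [0.4401, -0.2747, 0.3538]
ee_rot: [[0.707, -0.707, -0.003], [-0.707, -0.707, 0.003], [-0.004, -0.0, -1.0]]
force: [0.1, 0.0, -0.8]
gripper_width: 0.0438
```

Run:
```python
from h import *
d=shot("wrist","w13.png",0,240,130,430,2.5)
s=readout.read_state();p=s["tcp_pos"];R=np.array(s["ee_rot"]);print(pj(d,p+R@[.022,0,.1965]),pj(d,p+R@[.022,0,.1465]))
```

```text
[ 0.44030941 -0.27436004  0.35413802] [-0.51953565 -0.50845371 -0.65954454] 0.04345946856221117 22.85
[273.13131503 207.87704387] [273.27843623 235.54174501]
```

View pics/w13.png

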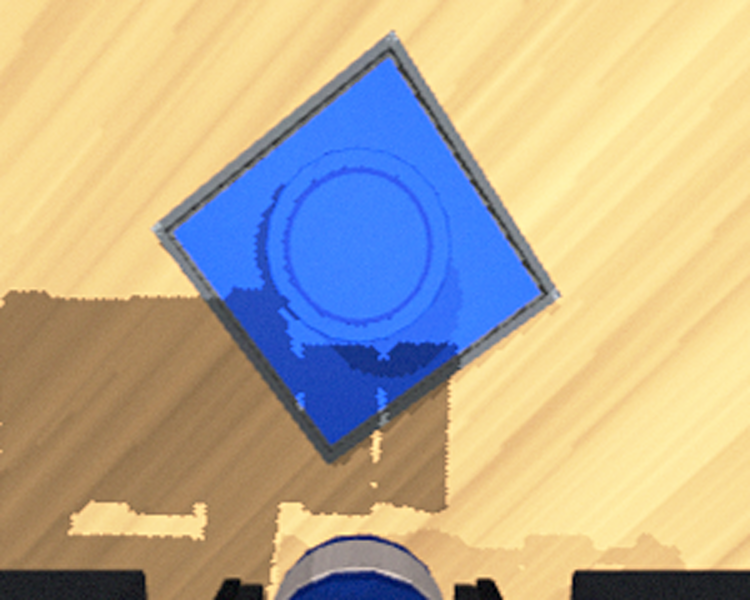

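Run:
```python
from h import *
d=viewer.snapshot("wrist");s=readout.read_state();p=s["tcp_pos"];R=np.array(s["ee_rot"]);print(p)
u=upf(130,0,2.5)
P=np.array([bp(d,*u(c),.014)[:2] for c in ((392,33),(559,294),(331,462),(155,230))])
print(P.mean(0),np.linalg.norm(P-np.roll(P,1,0),axis=1)); L=bp(d,*u((359,244.5)),.07);print("lid",L)
F=bp(d,*u((360,537)),p[2]-.1965);print("held centre tool",R.T@(F-p)-[.022,0,0])
h=p+R@(R.T@(F-p)-[.022,0,0]); print("held",h,"go",L-h)
```

```text
[ 0.44051591 -0.27421458  0.35441675]
[ 0.50608703 -0.33982933] [0.11818553 0.11810548 0.1177466  0.11803847]
lid [ 0.50703097 -0.34049411  0.07      ]
held centre tool [-4.37345766e-03  1.44017387e-04  1.96451762e-01]
held [ 0.43696676 -0.27080715  0.15797787] go [ 0.07006421 -0.06968697 -0.08797787]
```

carry_out(targets="0.02 -0.02 0 0 0 0 35;0.045 -0.045 0 0 0 0 35;0.045 -0.045 0 0 0 0 35;0.026 -0.026 0 0 0 0 35;0 0 -0.03 0 0 0 35;0 0 -0.05 0 0 0 35;0 0 -0.05 0 0 0 35;0 0 -0.028 0 0 0 35")

```text
time_s: 23.57
tcp_pos: [0.5085, -0.3415, 0.2735]
ee_rot: [[0.709, -0.706, -0.003], [-0.706, -0.709, 0.003], [-0.005, -0.0, -1.0]]
force: [0.0, 0.2, -2.2]
gripper_width: 0.0437
```

carry_out(targets="0 0 0 0 0 0 35;0 0 0 0 0 0 35;0 0 0 0 0 0 35;0 0 0 0 0 0 35")

```text
time_s: 23.9
tcp_pos: [0.5093, -0.3436, 0.2777]
ee_rot: [[0.708, -0.707, 0.002], [-0.707, -0.708, -0.002], [0.003, -0.0, -1.0]]
force: [0.4, -0.5, -0.8]
gripper_width: 0.0436
```

Run:
```python
from h import *
d=shot("wrist","w14.png",100,290,150,400,3)
T=shot("top","t14.png",180,320,400,540,4)
S=shot("side","s14.png",60,180,270,370,6)
```

```text
[ 0.50918148 -0.34372024  0.27779157] [ 0.52091396  0.58838343 -0.73313393] 0.043580816791686953 23.95
[ 0.50903709 -0.34379028  0.27770321] [ 0.5684876   0.93588994 -1.02911324] 0.04369967678417453 24.0
[ 0.50890886 -0.34379944  0.27751667] [-0.06039037 -0.20888358 -0.86639017] 0.04367439138123194 24.05
```

View pics/w14.png

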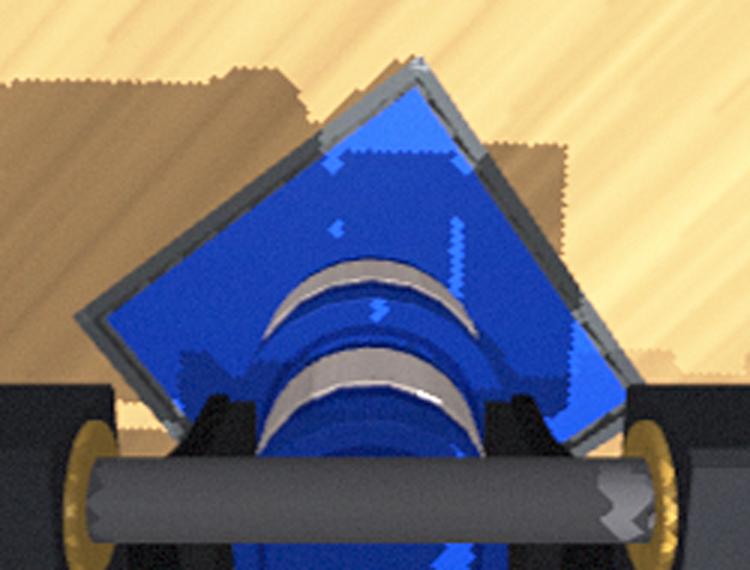

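View pics/s14.png

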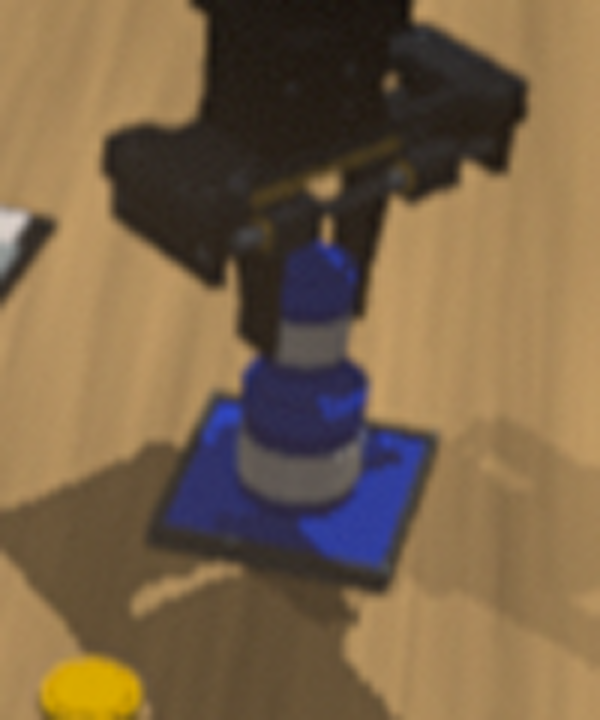

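Run:
```python
from h import *
d=viewer.snapshot("wrist");s=readout.read_state();p=s["tcp_pos"];R=np.array(s["ee_rot"]);print(p)
c=d["color"][175:255,225:325].astype(float); c=255*(np.clip(c/np.array([255.,110,90]),0,1))**.6
cv2.imwrite("pics/w15.png",cv2.resize(c.astype(np.uint8),None,fx=7,fy=7,interpolation=cv2.INTER_CUBIC))
```

```text
[ 0.50879414 -0.34382461  0.27732907]
```

View pics/w15.png

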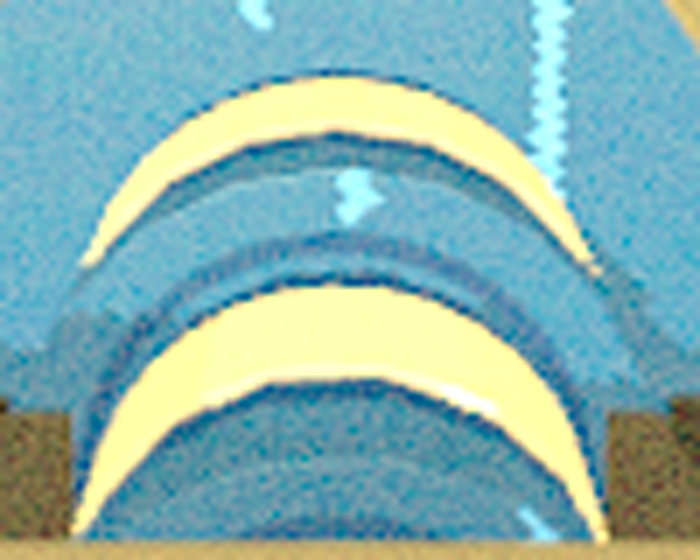

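Run:
```python
from h import *
d=viewer.snapshot("wrist");s=readout.read_state();p=s["tcp_pos"];R=np.array(s["ee_rot"]);print(p)
u=upf(225,175,7)
for zl in (.07,):
  for zs in (.0775,.081):
    A=bp(d,*u((343,168)),zl)-R@[.031,0,0]; B=bp(d,*u((343,272)),zs)-R@[.022,0,0]; print(A,B,(A-B)[:2],R.T@(A-B))
P=[bp(d,*c,.014)[:2] for c in ((150+75/3,100+316/3),(150+417/3,100+57/3))];e=P[1]-P[0];n=np.array([e[1],-e[0]])/np.linalg.norm(e);n=n if n[0]<0 else -n
print(np.linalg.norm(e),"stand",(P[0]+P[1])/2+.06*n)
```

```text
[ 0.50870719 -0.34380269  0.27709009]
[ 0.50522603 -0.33997849  0.06995399] [ 0.50601953 -0.34075914  0.07746735] [-0.0007935   0.00078065] [-1.12424271e-03  9.60732072e-06  7.51169763e-03]
[ 0.50522603 -0.33997849  0.06995399] [ 0.50670515 -0.34142933  0.08096735] [-0.00147912  0.00145084] [-2.08813670e-03  2.08695104e-05  1.10102704e-02]
0.11797634636658272 stand [ 0.50459447 -0.33968989]
```

carry_out(targets="-0.002 0.002 -0.003 0 0 0 35;0 0 -0.003 0 0 0 35;0 0 -0.003 0 0 0 35;0 0 -0.002 0 0 0 35;0 0 -0.002 0 0 0 35;0 0 -0.001 0 0 0 35;0 0 0 0 0 0 35;0 0 0 0 0 0 35")

```text
time_s: 24.82
tcp_pos: [0.5076, -0.3427, 0.2692]
ee_rot: [[0.707, -0.707, -0.0], [-0.707, -0.707, 0.0], [-0.0, -0.0, -1.0]]
force: [0.6, -0.6, -0.5]
gripper_width: 0.0438
```

carry_out(targets="0 0 -0.002 0 0 0 35;0 0 0 0 0 0 35;0 0 0 0 0 0 35")

```text
time_s: 25.07
tcp_pos: [0.5076, -0.3427, 0.2682]
ee_rot: [[0.707, -0.707, -0.0], [-0.707, -0.707, 0.0], [-0.0, -0.0, -1.0]]
force: [-1.0, 0.1, -0.9]
gripper_width: 0.0438
```

carry_out(targets="0 0 -0.001 0 0 0 35;0 0 0 0 0 0 35;0 0 0 0 0 0 35")

```text
time_s: 25.32
tcp_pos: [0.5076, -0.3427, 0.2677]
ee_rot: [[0.707, -0.707, -0.0], [-0.707, -0.707, 0.0], [-0.0, 0.0, -1.0]]
force: [0.6, 0.2, -1.1]
gripper_width: 0.0436
```

carry_out(targets="0 0 -0.001 0 0 0 35;0 0 0 0 0 0 35;0 0 0 0 0 0 35")

```text
time_s: 25.57
tcp_pos: [0.5076, -0.3427, 0.2672]
ee_rot: [[0.707, -0.707, -0.0], [-0.707, -0.707, 0.0], [-0.0, 0.0, -1.0]]
force: [-0.7, 0.6, -1.3]
gripper_width: 0.0435
```

carry_out(targets="0 0 -0.001 0 0 0 35;0 0 0 0 0 0 35;0 0 0 0 0 0 35")

```text
time_s: 25.82
tcp_pos: [0.5076, -0.3427, 0.2668]
ee_rot: [[0.707, -0.707, 0.0], [-0.707, -0.707, -0.0], [0.0, -0.0, -1.0]]
force: [0.2, -0.1, -0.2]
gripper_width: 0.0437
```

carry_out(targets="0 0 -0.001 0 0 0 35;0 0 0 0 0 0 35;0 0 0 0 0 0 35")

```text
time_s: 26.07
tcp_pos: [0.5076, -0.3427, 0.2667]
ee_rot: [[0.707, -0.707, 0.0], [-0.707, -0.707, -0.0], [0.0, -0.0, -1.0]]
force: [-0.6, 0.3, 3.6]
gripper_width: 0.0436
```

Contact at exactly the expected height. I'll release and check.

carry_out(targets="0 0 0 0 0 0 45;0 0 0 0 0 0 48;0 0 0 0 0 0 53;0 0 0 0 0 0 60;0 0 0 0 0 0 66;0 0 0 0 0 0 66")

```text
time_s: 26.57
tcp_pos: [0.5076, -0.3427, 0.2661]
ee_rot: [[0.707, -0.707, -0.0], [-0.707, -0.707, 0.0], [-0.0, -0.0, -1.0]]
force: [0.8, -0.5, 1.0]
gripper_width: 0.0627
```

carry_out(targets="0 0 0.02 0 0 0 66;0 0 0.04 0 0 0 66;0 0 0.06 0 0 0 66;0 0 0.06 0 0 0 66;-0.02 0.02 0.04 0 0 0 66;-0.04 0.04 0 0 0 0 66;-0.05 0.05 0 0 0 0 66;-0.04 0.04 0 0 0 0 66")

```text
time_s: 27.23
tcp_pos: [0.4312, -0.2662, 0.3774]
ee_rot: [[0.707, -0.707, 0.0], [-0.707, -0.707, -0.0], [0.0, -0.0, -1.0]]
force: [-0.9, 0.0, -0.6]
gripper_width: 0.0655
```

carry_out(targets="0 0 0 0 0 0 66;0 0 0 0 0 0 66;0 0 0 0 0 0 66;0 0 0 0 0 0 66")

```text
time_s: 27.57
tcp_pos: [0.4335, -0.2687, 0.3769]
ee_rot: [[0.707, -0.707, 0.002], [-0.707, -0.707, -0.002], [0.003, -0.0, -1.0]]
force: [0.4, 0.7, -0.4]
gripper_width: 0.0662
```

Run:
```python
from h import *
d=viewer.snapshot("wrist");s=readout.read_state();print(s["tcp_pos"],s["time_s"])
c=d["color"][0:200,170:390].astype(float); c=255*(np.clip(c/np.array([255.,160,120]),0,1))**.8
cv2.imwrite("pics/w16.png",cv2.resize(c.astype(np.uint8),None,fx=3,fy=3,interpolation=cv2.INTER_CUBIC))
```

```text
[ 0.43352175 -0.26872262  0.37662213] 27.6167
```

View pics/w16.png

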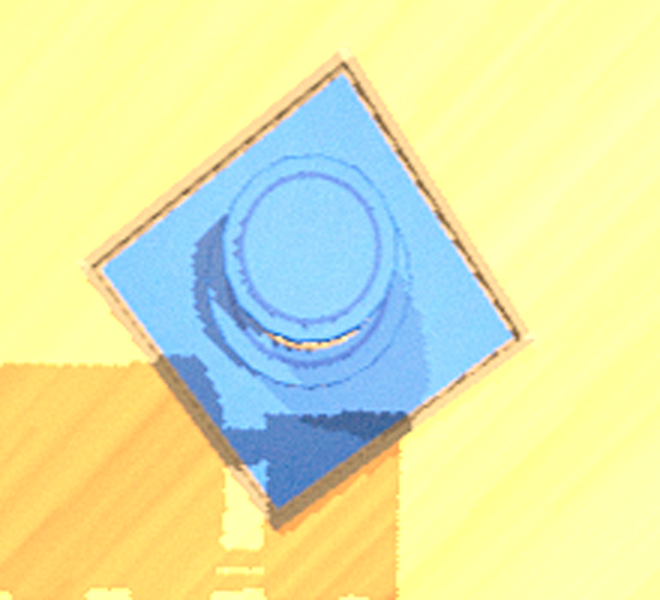

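Run:
```python
from h import *
d=viewer.snapshot("wrist");s=readout.read_state();p=s["tcp_pos"];R=np.array(s["ee_rot"]);print(p)
u=upf(170,0,3)
S=bp(d,*u((310,247.5)),.12); B=bp(d,*u((309,387)),.07)+R@[.031,0,0]; Bx=[bp(d,*u((x,281)),.07) for x in (208,410)]
P=np.array([bp(d,*u(c),.014)[:2] for c in ((344,52),(530,342),(277,530),(85,263))])
print("small",S,"large",B,np.mean(Bx,0),"stand",P.mean(0))
print("tool diff",R.T@(S-B),R.T@(S-np.mean(Bx,0)))
```

```text
[ 0.43339921 -0.26864156  0.37641179]
small [ 0.50703635 -0.34153449  0.12      ] large [ 0.50588244 -0.34004803  0.07004499] [ 0.50590154 -0.34004335  0.07      ] stand [ 0.50497095 -0.33916202]
tool diff [ 0.00193961  0.00023372 -0.04995225] [ 0.00192949  0.00025054 -0.04999726]
```

carry_out(targets="0.02 0.02 0 0 0 0.06 66;0.024 0.024 0 0 0 0.07 66;0.024 0.024 0 0 0 0.07 66;0.024 0.024 0 0 0 0.07 66;0.024 0.024 0 0 0 0.07 66;0.024 0.024 0 0 0 0.07 66;0.024 0.024 0 0 0 0.07 66;0.024 0.024 0 0 0 0.07 66")

```text
time_s: 28.33
tcp_pos: [0.5278, -0.1735, 0.376]
ee_rot: [[0.996, 0.084, 0.0], [0.084, -0.996, -0.0], [0.0, 0.0, -1.0]]
force: [0.2, -0.6, 0.3]
gripper_width: 0.0662
```

carry_out(targets="0.024 0.024 0 0 0 0.07 66;0.024 0.024 0 0 0 0.07 66;0.024 0.024 0 0 0 0.07 66;0.024 0.024 0.006 0 0 0.073 66;0 0.01 0 0 0 0 66;0 0 0 0 0 0 66;0 0 0 0 0 0 66;0 0 0 0 0 0 66")

```text
time_s: 29.0
tcp_pos: [0.5741, -0.1213, 0.3789]
ee_rot: [[0.867, 0.497, -0.001], [0.497, -0.867, -0.0], [-0.001, -0.0, -1.0]]
force: [-0.6, 0.2, -0.3]
gripper_width: 0.0657
```

Run:
```python
from h import *
d=shot("wrist","w17.png",0,300,80,480,2);print(readout.read_state()["ee_rot"])
```

```text
[ 0.5740848  -0.12137697  0.37903683] [ 0.39322245  0.76832925 -0.196713  ] 0.06559339247349034 29.05
[[ 8.67454330e-01  4.97516127e-01 -8.29196356e-04]
 [ 4.97516304e-01 -8.67454625e-01  7.89460118e-06]
 [-7.15362523e-04 -4.19386912e-04 -9.99999656e-01]]
```

View pics/w17.png

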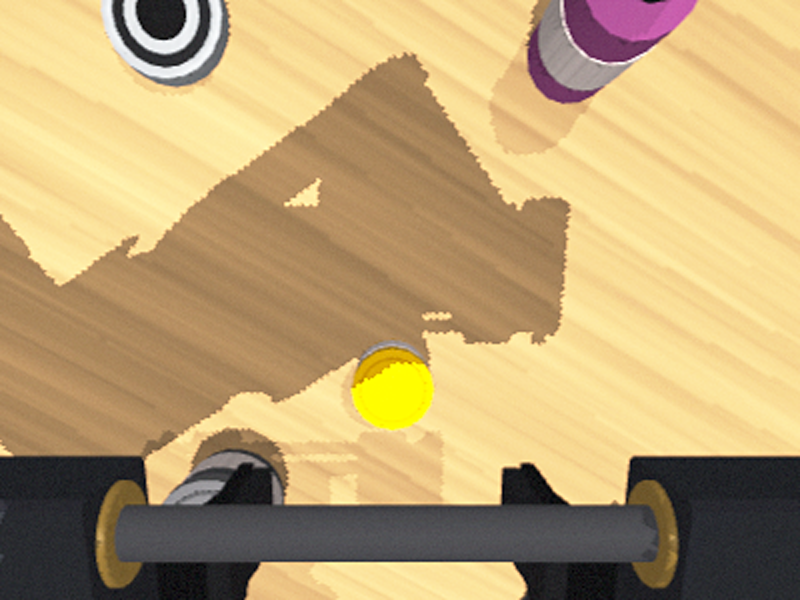

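Run:
```python
from h import *
d=viewer.snapshot("wrist");s=readout.read_state();p=s["tcp_pos"];R=np.array(s["ee_rot"]);print(p)
u=upf(80,0,2)
B=bp(d,*u((393,390)),.05);print(B,R.T@(B-p)); print("can",bp(d,*u((563,75)),0))
```

```text
[ 0.57412009 -0.12143079  0.37909969]
[ 0.57780237 -0.12415034  0.05      ] [0.0020225  0.00429841 0.32909724]
can [ 0.76632645 -0.12246572  0.        ]
```

carry_out(targets="0.005 -0.008 -0.03 0 0 0 66;0 0 -0.06 0 0 0 66;0 0 -0.07 0 0 0 66;0 0 -0.07 0 0 0 66;0 0 -0.06 0 0 0 66;0 0 -0.04 0 0 0 66;0 0 -0.025 0 0 0 66;0 0 -0.013 0 0 0 66")

```text
time_s: 29.77
tcp_pos: [0.5765, -0.1251, 0.1935]
ee_rot: [[0.867, 0.498, -0.003], [0.498, -0.867, 0.001], [-0.002, -0.002, -1.0]]
force: [-0.4, 1.3, -0.0]
gripper_width: 0.0663
```

carry_out(targets="0 0 0 0 0 0 60;0 0 0 0 0 0 54;0 0 0 0 0 0 47;0 0 0 0 0 0 40;0 0 0 0 0 0 35;0 0 0 0 0 0 35")

```text
time_s: 30.27
tcp_pos: [0.5775, -0.1247, 0.1966]
ee_rot: [[0.866, 0.499, 0.002], [0.499, -0.866, -0.001], [0.001, 0.002, -1.0]]
force: [0.2, 0.8, 4.0]
gripper_width: 0.0433
```

carry_out(targets="0 0 0.02 0 0 0 35;0 0 0.04 0 0 0 35;0 0 0.06 0 0 0 35;0 0 0.07 0 0 0 35;0 0 0.07 0 0 0 35;0 0 0.04 0 0 0 35;0 0 0.02 0 0 0 35;0 0 0 0 0 0 35")

```text
time_s: 30.93
tcp_pos: [0.5776, -0.1248, 0.3583]
ee_rot: [[0.866, 0.5, 0.005], [0.5, -0.866, -0.002], [0.004, 0.005, -1.0]]
force: [-0.3, -0.9, -0.7]
gripper_width: 0.0434
```

carry_out(targets="-0.006 0.03 0 0 0 0.04 35;-0.012 0.06 0 0 0 0.057 35;-0.012 0.065 0 0 0 0.057 35;-0.012 0.065 0 0 0 0.057 35;-0.012 0.065 0 0 0 0.057 35;-0.012 0.065 0 0 0 0.057 35;-0.012 0.065 0 0 0 0.057 35;-0.012 0.065 0 0 0 0.057 35")

```text
time_s: 31.6
tcp_pos: [0.5308, 0.1167, 0.3532]
ee_rot: [[0.347, 0.938, -0.004], [0.938, -0.347, -0.0], [-0.002, -0.004, -1.0]]
force: [0.1, -0.3, -0.3]
gripper_width: 0.0435
```

carry_out(targets="-0.012 0.065 0 0 0 0.057 35;-0.012 0.065 0 0 0 0.057 35;-0.012 0.065 0 0 0 0.057 35;-0.011 0.05 0 0 0 0.057 35;-0.006 0.025 0 0 0 0 35;0 0 0 0 0 0 35;0 0 0 0 0 0 35;0 0 0 0 0 0 35")

```text
time_s: 32.27
tcp_pos: [0.5058, 0.2492, 0.3545]
ee_rot: [[0.002, 1.0, -0.001], [1.0, -0.002, -0.001], [-0.001, -0.001, -1.0]]
force: [-0.2, -0.3, -1.6]
gripper_width: 0.0439
```

Run:
```python
from h import *
d=shot("wrist","w18.png",0,240,130,430,2.5)
```

```text
[0.50598311 0.24894999 0.35472517] [-0.68324827  0.35449583 -0.18346034] 0.04362886906090318 32.3167
```

View pics/w18.png

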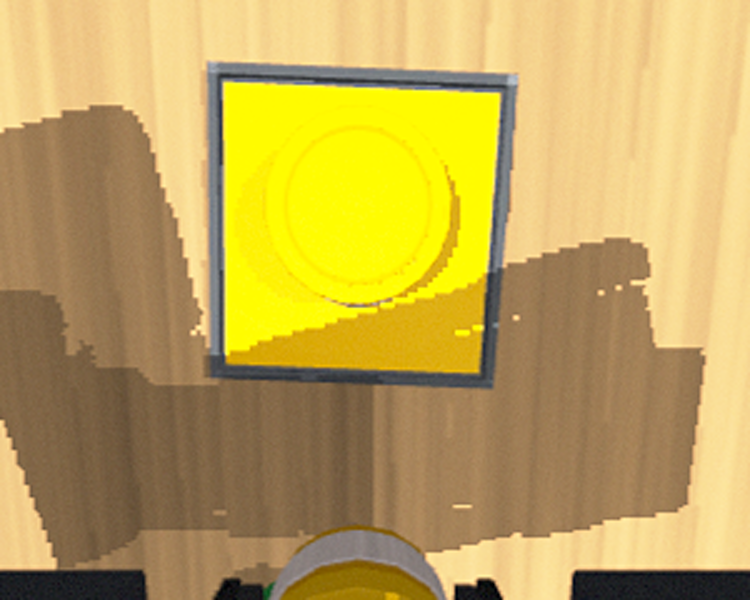

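Run:
```python
from h import *
d=viewer.snapshot("wrist");s=readout.read_state();p=s["tcp_pos"];R=np.array(s["ee_rot"]);print(p)
u=upf(130,0,2.5)
P=np.array([bp(d,*u(c),.014)[:2] for c in ((207,62),(518,74),(492,388),(209,375))])
print(P.mean(0),np.linalg.norm(P-np.roll(P,1,0),axis=1)); L=bp(d,*u((359,205)),.07);print("lid",L)
F=bp(d,*u((360,526)),p[2]-.1965);print("held centre tool",R.T@(F-p)-[.022,0,0])
h=p+R@(R.T@(F-p)-[.022,0,0]); print("held",h,"go",L-h)
```

```text
[0.50608504 0.24888292 0.35492893]
[0.50623961 0.35285276] [0.11870288 0.12000794 0.11991704 0.12033034]
lid [0.50731382 0.35477987 0.07      ]
held centre tool [-0.00272786  0.00145118  0.19648857]
held [0.50741603 0.24604237 0.1584411 ] go [-1.02218253e-04  1.08737494e-01 -8.84411036e-02]
```

carry_out(targets="0 0.03 0 0 0 0 35;0 0.06 0 0 0 0 35;0 0.06 0 0 0 0 35;0 0.04 0 0 0 0 35;0 0.022 -0.03 0 0 0 35;0 0 -0.05 0 0 0 35;0 0 -0.05 0 0 0 35;0 0 -0.028 0 0 0 35")

```text
time_s: 33.03
tcp_pos: [0.5055, 0.355, 0.2738]
ee_rot: [[0.002, 1.0, -0.003], [1.0, -0.002, -0.002], [-0.002, -0.003, -1.0]]
force: [-0.9, -0.3, -1.2]
gripper_width: 0.0435
```

carry_out(targets="0 0 0 0 0 0 35;0 0 0 0 0 0 35;0 0 0 0 0 0 35;0 0 0 0 0 0 35;0 0 0 0 0 0 35")

```text
time_s: 33.45
tcp_pos: [0.5062, 0.3562, 0.2777]
ee_rot: [[0.001, 1.0, 0.003], [1.0, -0.001, 0.001], [0.001, 0.003, -1.0]]
force: [-0.5, -0.2, -1.6]
gripper_width: 0.0438
```

Run:
```python
from h import *
d=viewer.snapshot("wrist");s=readout.read_state();print(s["tcp_pos"],s["time_s"])
c=d["color"][160:260,215:335].astype(float); c=255*(np.clip((c-0)/np.array([120,160.,190]),0,1))**.8
cv2.imwrite("pics/w19.png",cv2.resize(c.astype(np.uint8),None,fx=6,fy=6,interpolation=cv2.INTER_CUBIC))
cv2.imwrite("pics/w19f.png",d["color"])
```

```text
[0.50607075 0.35630453 0.27760477] 33.5
```

View pics/w19.png

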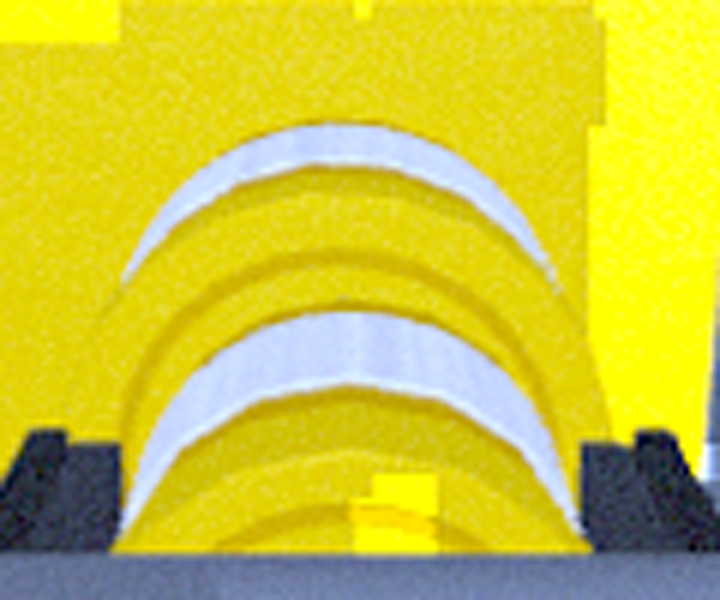

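View pics/w19f.png

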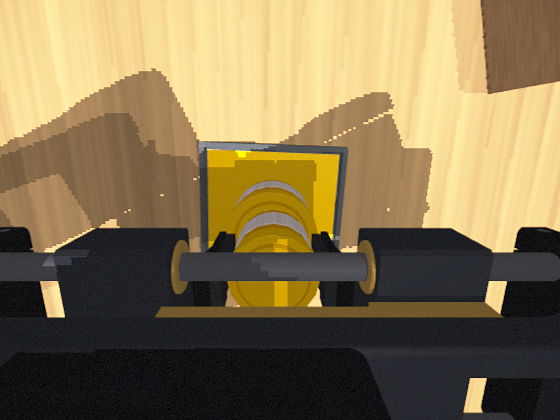

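Run:
```python
from h import *
d=viewer.snapshot("wrist");s=readout.read_state();p=s["tcp_pos"];R=np.array(s["ee_rot"]);print(p)
u=upf(215,160,6)
A=bp(d,*u((342,190)),.07)-R@[.031,0,0]; B=bp(d,*u((350,302)),p[2]-.1966)-R@[.022,0,0]; print(A,B,(A-B)[:2])
```

```text
[0.50590326 0.35632839 0.27737616]
[0.50682807 0.35429645 0.06997416] [0.5076765  0.35372514 0.08075782] [-0.00084843  0.00057131]
```

carry_out(targets="-0.002 0 -0.003 0 0 0 35;0 0 -0.003 0 0 0 35;0 0 -0.003 0 0 0 35;0 0 -0.003 0 0 0 35;0 0 -0.002 0 0 0 35;0 0 -0.002 0 0 0 35;0 0 0 0 0 0 35;0 0 0 0 0 0 35")

```text
time_s: 34.22
tcp_pos: [0.5046, 0.3563, 0.2681]
ee_rot: [[0.0, 1.0, -0.0], [1.0, -0.0, -0.0], [-0.0, -0.0, -1.0]]
force: [-0.5, 0.3, -0.7]
gripper_width: 0.0435
```

carry_out(targets="0 0 -0.001 0 0 0 35;0 0 0 0 0 0 35;0 0 0 0 0 0 35")

```text
time_s: 34.47
tcp_pos: [0.5046, 0.3563, 0.2678]
ee_rot: [[0.0, 1.0, 0.0], [1.0, -0.0, 0.0], [0.0, 0.0, -1.0]]
force: [-0.1, 0.1, -1.4]
gripper_width: 0.0437
```

carry_out(targets="0 0 -0.001 0 0 0 35;0 0 0 0 0 0 35;0 0 0 0 0 0 35")

```text
time_s: 34.72
tcp_pos: [0.5046, 0.3563, 0.2673]
ee_rot: [[0.0, 1.0, 0.0], [1.0, -0.0, 0.0], [0.0, 0.0, -1.0]]
force: [-0.1, 0.1, -0.4]
gripper_width: 0.0433
```

carry_out(targets="0 0 -0.001 0 0 0 35;0 0 0 0 0 0 35;0 0 0 0 0 0 35")

```text
time_s: 34.97
tcp_pos: [0.5046, 0.3563, 0.2667]
ee_rot: [[0.0, 1.0, -0.0], [1.0, -0.0, 0.0], [0.0, -0.0, -1.0]]
force: [0.1, 0.0, -0.8]
gripper_width: 0.0436
```

carry_out(targets="0 0 -0.001 0 0 0 35;0 0 0 0 0 0 35;0 0 0 0 0 0 35")

```text
time_s: 35.22
tcp_pos: [0.5046, 0.3563, 0.2667]
ee_rot: [[0.0, 1.0, 0.0], [1.0, -0.0, 0.0], [0.0, 0.0, -1.0]]
force: [-0.9, -0.8, 3.7]
gripper_width: 0.0434
```

carry_out(targets="0 0 0 0 0 0 45;0 0 0 0 0 0 48;0 0 0 0 0 0 53;0 0 0 0 0 0 60;0 0 0 0 0 0 66;0 0 0 0 0 0 66")

```text
time_s: 35.72
tcp_pos: [0.5046, 0.3563, 0.2661]
ee_rot: [[0.0, 1.0, -0.0], [1.0, -0.0, 0.0], [0.0, -0.0, -1.0]]
force: [-0.1, -0.6, -0.5]
gripper_width: 0.0628
```

carry_out(targets="0 0 0.02 0 0 0 66;0 0 0.04 0 0 0 66;0 0 0.06 0 0 0 66;0 0 0.06 0 0 0 66;0 -0.03 0.04 0 0 0 66;0 -0.06 0 0 0 0 66;0 -0.07 0 0 0 0 66;0 -0.05 0 0 0 0 66")

```text
time_s: 36.38
tcp_pos: [0.5042, 0.2497, 0.3778]
ee_rot: [[-0.001, 1.0, 0.002], [1.0, 0.001, -0.0], [-0.0, 0.002, -1.0]]
force: [-0.8, 1.1, -0.1]
gripper_width: 0.066
```

carry_out(targets="0 0 0 0 0 0 66;0 0 0 0 0 0 66;0 0 0 0 0 0 66;0 0 0 0 0 0 66")

```text
time_s: 36.72
tcp_pos: [0.5047, 0.2522, 0.3766]
ee_rot: [[-0.001, 1.0, 0.001], [1.0, 0.001, 0.001], [0.001, 0.001, -1.0]]
force: [-1.0, 0.3, -0.6]
gripper_width: 0.0659
```

Run:
```python
from h import *
d=viewer.snapshot("wrist");s=readout.read_state();print(s["tcp_pos"],s["time_s"])
c=d["color"][0:200,180:380].astype(float); c=255*(np.clip(c/np.array([120.,255,255]),0,1))**1.5
cv2.imwrite("pics/w20.png",cv2.resize(c.astype(np.uint8),None,fx=3,fy=3,interpolation=cv2.INTER_CUBIC))
T=viewer.snapshot("top");cv2.imwrite("pics/t20.png",T["color"])
T=viewer.snapshot("side");cv2.imwrite("pics/s20.png",T["color"])
```

```text
[0.50461133 0.25229547 0.37639923] 36.7667
```

View pics/w20.png

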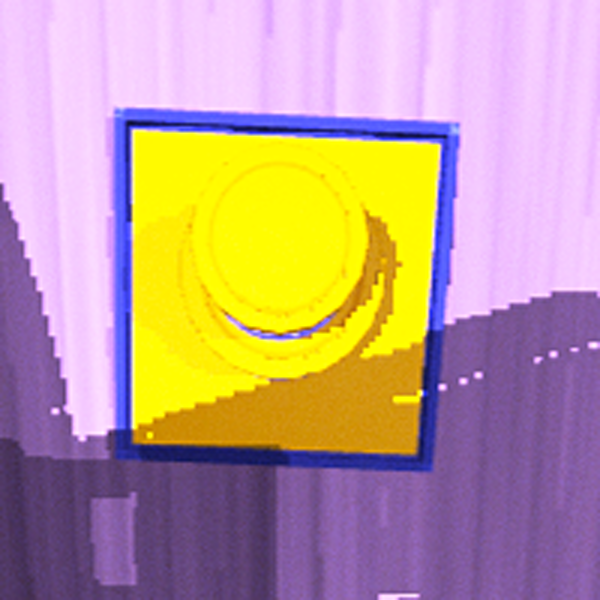

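View pics/t20.png

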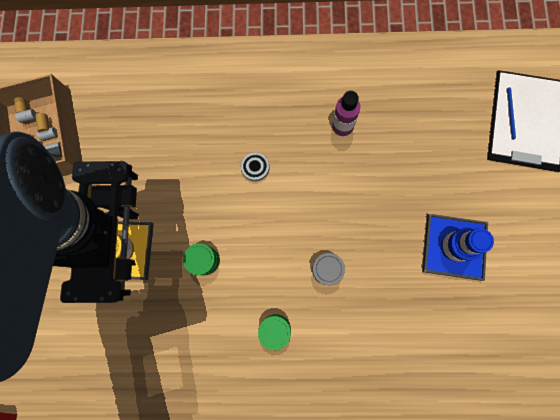

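View pics/s20.png

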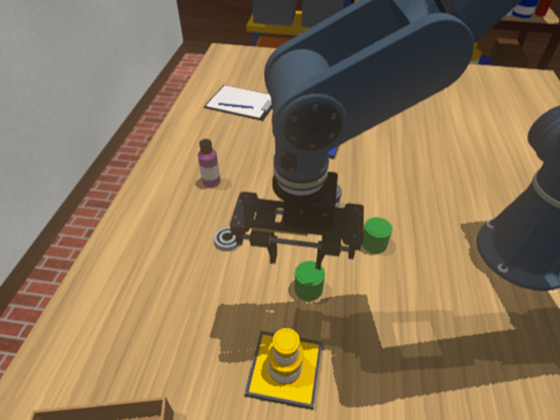

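Run:
```python
from h import *
d=viewer.snapshot("wrist");s=readout.read_state();p=s["tcp_pos"];R=np.array(s["ee_rot"]);print(p,s["time_s"],s["force"])
u=upf(180,0,3)
S=bp(d,*u((280,237)),.12); B=bp(d,*u((281,380)),.07)+R@[.031,0,0]; Bx=np.array([bp(d,*u((x,272)),.07) for x in (178,388)])
P=np.array([bp(d,*u(c),.014)[:2] for c in ((114,107),(459,123),(433,470),(115,457))])
print("small",S,"large",B,Bx.mean(0),np.ptp(Bx,0),"stand",P.mean(0))
```

```text
[0.50448812 0.25217921 0.3761072 ] 36.9167 [-0.47517344  0.06532559  0.93398675]
small [0.50547944 0.35617367 0.12      ] large [0.50578991 0.35397667 0.07000285] [0.50635044 0.35436816 0.07      ] [0.06320082 0.00012861 0.        ] stand [0.50550888 0.35288521]
```

Run:
```python
from h import *
print(env.job_done())
```

```text
the job is handed in; nothing more can be done
None
```

I placed the large blue tin, then the large yellow tin, in the middle of their stands. Then I set the small blue and small yellow tins on top. Each was lowered slowly until light contact (about 2–7 N) and then released. I handed in at about 37 s of the 128 s allowed.

- **Large tins:** my last wrist-camera checks put both about 1–2 mm from their stand centres.
- **Small tins:** both sit about 2 mm from the axis of the tin below, upright with lids up.
- **Everything else:** the last top view shows the grey tin, the bearing, the spray can and both green tins where they started. The gripper is clear of everything.

**Disagreements between measurements:** the cameras differed from each other by 2–5 mm in places. Wrist-view stand edges measured up to about 3 mm short of the true 120 mm. The centring figures above are therefore good to roughly 2 mm.

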